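Gauge and pack the gap under a bench sander's pressure pad

TASK

The old copper wear plate under the sander's pressure pad is to be replaced by packing of the right thickness: clear every loose nut off the bed into the red tray, draw the wear plate out level by its red grip and lay it in the red tray too. Then find the gap by trying the gauge leaves one at a time from the thinnest (yellow) up, sliding each into the mouth under the pad and laying it in the blue tray afterwards, until one stops against the pad and will not go in. Finish with the thickest leaf that fits left fully home under the pad, its grip up against it, and all other leaves, tried or not, lying flat in the blue tray, grips up; leave the other things on the bench alone.

Things in the scene. Friction and masses are not known exactly. Their poses are not given: they have to be found in the camera images.
- sander: Bench sander, fixed: green flat bed 20 mm high, 200 mm wide, x = -130 to +210 mm; bare apron before x = -20 mm, then rails (point channel), bridge with pressure pad (x = 20 to 65 mm), and a grey housing from x = 92 mm on, 95 mm high. Origin: on the centre line at bench level; x runs from the robot's side into the machine, z up.
- channel (a point): Near end of the rail channel, at bed level on the centre line (sander x = -20 mm); axes as the sander's. Two steel L rails run from here 105 mm along x; 62 mm between their webs; their lips reach in to y = +-26 mm, undersides 6.5 mm and tops 9.5 mm above the bed. A green bridge, 170 mm wide, top 72 mm above the bench, crosses them at sander x = 20 to 65 mm.
- mouth (a point): Middle of the gap's mouth at bed level (20 mm above the bench), on the pad's front face (sander x = 20 mm); axes as the sander's, x pointing into the gap. The gap from bed to pad is unknown, 7 to 17 mm; the right leaf has about 2 mm to spare, the next is 2 mm too thick. A leaf that fits goes in until its grip meets the pad (tip 63 mm past this point).
- wear_plate: Old copper plate 120 x 60 x 5 mm, about 0.12 kg, on the bed in the channel under the lips (1 mm play each side, 1.5 mm above) and under the pad; red grip 24 x 14 mm at x = -48 mm, top 45 mm above its underside. Origin: centre of its underside; x along it, into the machine. It only comes out drawn level towards sander -x, about 105 mm until clear of the rails.
- pad_a: One of three pressure pads, dark steel, 45 (x) x 48 (y) mm, of unmarked, unequal thickness. One is bolted under the bridge, over the gap (at sander x = 42 mm); the other two are spares shut inside the grey housing (at sander x = 145 mm), out of sight and of no concern. Origin: below its centre at bench level.
- pad_b: One of three pressure pads, dark steel, 45 (x) x 48 (y) mm, of unmarked, unequal thickness. One is bolted under the bridge, over the gap (at sander x = 42 mm); the other two are spares shut inside the grey housing (at sander x = 145 mm), out of sight and of no concern. Origin: below its centre at bench level.
- pad_c: One of three pressure pads, dark steel, 45 (x) x 48 (y) mm, of unmarked, unequal thickness. One is bolted under the bridge, over the gap (at sander x = 42 mm); the other two are spares shut inside the grey housing (at sander x = 145 mm), out of sight and of no concern. Origin: below its centre at bench level.
- leaf1: Gauge leaf 1 of 4: aluminium bar 90 x 26 mm, 6 mm thick, about 65 g, with a yellow upright grip, 24 (x) x 14 (y) mm, centred at x = -30 mm, its top 45 mm above the leaf's underside. Origin: centre of the underside; x from grip to tip (tip at x = +45 mm, 63 mm ahead of the grip's front face), z up. Starts flat on the bench. The thinnest.
- leaf2: Gauge leaf 2 of 4: aluminium bar 90 x 26 mm, 10 mm thick, about 80 g, with an orange upright grip, 24 (x) x 14 (y) mm, centred at x = -30 mm, its top 45 mm above the leaf's underside. Origin: centre of the underside; x from grip to tip (tip at x = +45 mm, 63 mm ahead of the grip's front face), z up. Starts flat on the bench.
- leaf3: Gauge leaf 3 of 4: aluminium bar 90 x 26 mm, 14 mm thick, about 95 g, with a blue upright grip, 24 (x) x 14 (y) mm, centred at x = -30 mm, its top 45 mm above the leaf's underside. Origin: centre of the underside; x from grip to tip (tip at x = +45 mm, 63 mm ahead of the grip's front face), z up. Starts flat on the bench.
- leaf4: Gauge leaf 4 of 4: aluminium bar 90 x 26 mm, 18 mm thick, about 110 g, with a white upright grip, 24 (x) x 14 (y) mm, centred at x = -30 mm, its top 45 mm above the leaf's underside. Origin: centre of the underside; x from grip to tip (tip at x = +45 mm, 63 mm ahead of the grip's front face), z up. Starts flat on the bench. The thickest.
- nut1: Loose brass hexagon nut, 30 mm across flats, 18 mm high, 70 g, lying flat on the bed's apron at the start; one to three of nut1 to nut3 are there. Origin: centre of its underside, z up; flats face +-x.
- nut2: Loose brass hexagon nut, 30 mm across flats, 18 mm high, 70 g, lying flat on the bed's apron at the start; one to three of nut1 to nut3 are there. Origin: centre of its underside, z up; flats face +-x.
- nut3: Loose brass hexagon nut, 30 mm across flats, 18 mm high, 70 g, lying flat on the bed's apron at the start; one to three of nut1 to nut3 are there. Origin: centre of its underside, z up; flats face +-x.
- scrap_tray: Red open tray, fixed, 160 (x) x 210 (y) mm outside, walls 5 mm thick and 30 mm high, floor 5 mm thick. Origin: centre of its underside.
- leaf_tray: Blue open tray, fixed, same size as the red one: 160 (x) x 210 (y) mm, walls 5 mm thick and 30 mm high, floor 5 mm. Origin: centre of its underside. Room for the leaves side by side across y, each lying along x.
- jar: Bystander: small jar, 50 mm across, 60 mm high. Origin: centre of underside.
- spool: Bystander: steel spool, 52 mm across, 38 mm high. Origin: centre of underside.
- screwdriver: Bystander: screwdriver with red handle, lying.
- glue: Bystander: white glue bottle with red cap, 40 mm across, 90 mm high. Origin: centre of underside.

How it is judged:
On the way, in this order (a step that is already met when the one before it is completed fails the run):
1. the old wear plate is out of its channel and lies in the red tray (x of wear_plate in the frame of scrap_tray between -0.06 and 0.06 m and y of wear_plate in the frame of scrap_tray between -0.08 and 0.08 m and z of wear_plate in the frame of scrap_tray below 0.02 m and linear speed of wear_plate below 0.02 m/s), for 0.2 s.
2. the thinnest leaf has gone fully home under the pad (x of leaf1 in the frame of mouth above 0.011 m and angle between the x axis of leaf1 and the x axis of sander, either way round below 0.2 rad and y of leaf1 in the frame of mouth between -0.014 and 0.014 m and z of leaf1 in the frame of mouth between -0.003 and 0.008 m and angle between leaf1's own z axis and vertical below 0.12 rad), for 0.1 s.
3. a leaf too thick for the gap is held level on the bed line with its tip at the mouth, pressing against the pad's face with over 1 N (((x of pad_c in the frame of sander below 0.09 m and x of leaf2 in the frame of mouth between -0.052 and -0.04 m and angle between the x axis of leaf2 and the x axis of sander, either way round below 0.2 rad and y of leaf2 in the frame of mouth between -0.014 and 0.014 m and z of leaf2 in the frame of mouth between -0.003 and 0.004 m and angle between leaf2's own z axis and vertical below 0.12 rad and contact force between leaf2 and pad_c above 1 N) or (x of pad_c in the frame of sander below 0.09 m and x of leaf3 in the frame of mouth between -0.052 and -0.04 m and angle between the x axis of leaf3 and the x axis of sander, either way round below 0.2 rad and y of leaf3 in the frame of mouth between -0.014 and 0.014 m and z of leaf3 in the frame of mouth between -0.003 and 0.004 m and angle between leaf3's own z axis and vertical below 0.12 rad and contact force between leaf3 and pad_c above 1 N) or (x of pad_c in the frame of sander below 0.09 m and x of leaf4 in the frame of mouth between -0.052 and -0.04 m and angle between the x axis of leaf4 and the x axis of sander, either way round below 0.2 rad and y of leaf4 in the frame of mouth between -0.014 and 0.014 m and z of leaf4 in the frame of mouth between -0.003 and 0.004 m and angle between leaf4's own z axis and vertical below 0.12 rad and contact force between leaf4 and pad_c above 1 N) or (x of pad_a in the frame of sander below 0.09 m and x of leaf3 in the frame of mouth between -0.052 and -0.04 m and angle between the x axis of leaf3 and the x axis of sander, either way round below 0.2 rad and y of leaf3 in the frame of mouth between -0.014 and 0.014 m and z of leaf3 in the frame of mouth between -0.003 and 0.004 m and angle between leaf3's own z axis and vertical below 0.12 rad and contact force between leaf3 and pad_a above 1 N) or (x of pad_a in the frame of sander below 0.09 m and x of leaf4 in the frame of mouth between -0.052 and -0.04 m and angle between the x axis of leaf4 and the x axis of sander, either way round below 0.2 rad and y of leaf4 in the frame of mouth between -0.014 and 0.014 m and z of leaf4 in the frame of mouth between -0.003 and 0.004 m and angle between leaf4's own z axis and vertical below 0.12 rad and contact force between leaf4 and pad_a above 1 N) or (x of pad_b in the frame of sander below 0.09 m and x of leaf4 in the frame of mouth between -0.052 and -0.04 m and angle between the x axis of leaf4 and the x axis of sander, either way round below 0.2 rad and y of leaf4 in the frame of mouth between -0.014 and 0.014 m and z of leaf4 in the frame of mouth between -0.003 and 0.004 m and angle between leaf4's own z axis and vertical below 0.12 rad and contact force between leaf4 and pad_b above 1 N))).
At the end, for the whole second after the job is handed in: The thickest leaf that fits is fully home under the pad (tip at least 56 mm past the mouth; 63 mm is right home, within 14 mm of the middle, level), the other three leaves lie flat within the blue tray, grips up, the wear plate and all nuts present lie in the red tray, all at rest (all of step 1 and x of nut1 in the frame of scrap_tray between -0.068 and 0.068 m and y of nut1 in the frame of scrap_tray between -0.093 and 0.093 m and z of each of nut1, nut2, nut3 in the frame of scrap_tray below 0.03 m and linear speed of each of nut1, nut2, nut3 below 0.02 m/s and x of nut2 in the frame of scrap_tray between -0.068 and 0.068 m and y of nut2 in the frame of scrap_tray between -0.093 and 0.093 m and x of nut3 in the frame of scrap_tray between -0.068 and 0.068 m and y of nut3 in the frame of scrap_tray between -0.093 and 0.093 m and ((x of pad_c in the frame of sander below 0.09 m and (x of leaf1 in the frame of mouth above 0.011 m and angle between the x axis of leaf1 and the x axis of sander, either way round below 0.2 rad and y of leaf1 in the frame of mouth between -0.014 and 0.014 m and z of leaf1 in the frame of mouth between -0.003 and 0.008 m and angle between leaf1's own z axis and vertical below 0.12 rad) and linear speed of leaf1 below 0.02 m/s and ((x of leaf2 in the frame of leaf_tray between -0.068 and 0.068 m and y of leaf2 in the frame of leaf_tray between -0.093 and 0.093 m and z of leaf2 in the frame of leaf_tray below 0.02 m) and angle between leaf2's own z axis and vertical below 0.2 rad and linear speed of leaf2 below 0.02 m/s) and ((x of leaf3 in the frame of leaf_tray between -0.068 and 0.068 m and y of leaf3 in the frame of leaf_tray between -0.093 and 0.093 m and z of leaf3 in the frame of leaf_tray below 0.02 m) and angle between leaf3's own z axis and vertical below 0.2 rad and linear speed of leaf3 below 0.02 m/s) and ((x of leaf4 in the frame of leaf_tray between -0.068 and 0.068 m and y of leaf4 in the frame of leaf_tray between -0.093 and 0.093 m and z of leaf4 in the frame of leaf_tray below 0.02 m) and angle between leaf4's own z axis and vertical below 0.2 rad and linear speed of leaf4 below 0.02 m/s)) or (x of pad_a in the frame of sander below 0.09 m and (x of leaf2 in the frame of mouth above 0.011 m and angle between the x axis of leaf2 and the x axis of sander, either way round below 0.2 rad and y of leaf2 in the frame of mouth between -0.014 and 0.014 m and z of leaf2 in the frame of mouth between -0.003 and 0.008 m and angle between leaf2's own z axis and vertical below 0.12 rad) and linear speed of leaf2 below 0.02 m/s and ((x of leaf1 in the frame of leaf_tray between -0.068 and 0.068 m and y of leaf1 in the frame of leaf_tray between -0.093 and 0.093 m and z of leaf1 in the frame of leaf_tray below 0.02 m) and angle between leaf1's own z axis and vertical below 0.2 rad and linear speed of leaf1 below 0.02 m/s) and ((x of leaf3 in the frame of leaf_tray between -0.068 and 0.068 m and y of leaf3 in the frame of leaf_tray between -0.093 and 0.093 m and z of leaf3 in the frame of leaf_tray below 0.02 m) and angle between leaf3's own z axis and vertical below 0.2 rad and linear speed of leaf3 below 0.02 m/s) and ((x of leaf4 in the frame of leaf_tray between -0.068 and 0.068 m and y of leaf4 in the frame of leaf_tray between -0.093 and 0.093 m and z of leaf4 in the frame of leaf_tray below 0.02 m) and angle between leaf4's own z axis and vertical below 0.2 rad and linear speed of leaf4 below 0.02 m/s)) or (x of pad_b in the frame of sander below 0.09 m and (x of leaf3 in the frame of mouth above 0.011 m and angle between the x axis of leaf3 and the x axis of sander, either way round below 0.2 rad and y of leaf3 in the frame of mouth between -0.014 and 0.014 m and z of leaf3 in the frame of mouth between -0.003 and 0.008 m and angle between leaf3's own z axis and vertical below 0.12 rad) and linear speed of leaf3 below 0.02 m/s and ((x of leaf1 in the frame of leaf_tray between -0.068 and 0.068 m and y of leaf1 in the frame of leaf_tray between -0.093 and 0.093 m and z of leaf1 in the frame of leaf_tray below 0.02 m) and angle between leaf1's own z axis and vertical below 0.2 rad and linear speed of leaf1 below 0.02 m/s) and ((x of leaf2 in the frame of leaf_tray between -0.068 and 0.068 m and y of leaf2 in the frame of leaf_tray between -0.093 and 0.093 m and z of leaf2 in the frame of leaf_tray below 0.02 m) and angle between leaf2's own z axis and vertical below 0.2 rad and linear speed of leaf2 below 0.02 m/s) and ((x of leaf4 in the frame of leaf_tray between -0.068 and 0.068 m and y of leaf4 in the frame of leaf_tray between -0.093 and 0.093 m and z of leaf4 in the frame of leaf_tray below 0.02 m) and angle between leaf4's own z axis and vertical below 0.2 rad and linear speed of leaf4 below 0.02 m/s)))); the robot touches nothing.
It fails at once if a leaf is put to the mouth while a thinner one has not yet been taken up (still within 5 mm of its start) ((distance of leaf1 from where it was at the start of the episode below 0.005 m and x of leaf2 in the frame of mouth between -0.055 and 0.05 m and y of leaf2 in the frame of mouth between -0.03 and 0.03 m and z of leaf2 in the frame of mouth below 0.02 m) or (distance of leaf1 from where it was at the start of the episode below 0.005 m and x of leaf3 in the frame of mouth between -0.055 and 0.05 m and y of leaf3 in the frame of mouth between -0.03 and 0.03 m and z of leaf3 in the frame of mouth below 0.02 m) or (distance of leaf2 from where it was at the start of the episode below 0.005 m and x of leaf3 in the frame of mouth between -0.055 and 0.05 m and y of leaf3 in the frame of mouth between -0.03 and 0.03 m and z of leaf3 in the frame of mouth below 0.02 m) or (distance of leaf1 from where it was at the start of the episode below 0.005 m and x of leaf4 in the frame of mouth between -0.055 and 0.05 m and y of leaf4 in the frame of mouth between -0.03 and 0.03 m and z of leaf4 in the frame of mouth below 0.02 m) or (distance of leaf2 from where it was at the start of the episode below 0.005 m and x of leaf4 in the frame of mouth between -0.055 and 0.05 m and y of leaf4 in the frame of mouth between -0.03 and 0.03 m and z of leaf4 in the frame of mouth below 0.02 m) or (distance of leaf3 from where it was at the start of the episode below 0.005 m and x of leaf4 in the frame of mouth between -0.055 and 0.05 m and y of leaf4 in the frame of mouth between -0.03 and 0.03 m and z of leaf4 in the frame of mouth below 0.02 m)).
It fails at once if a bystander (jar, spool, screwdriver, glue) is moved more than 60 mm (distance of any of jar, spool, screwdriver, glue from where it was at the start of the episode above 0.06 m).
Of nut1, nut2, nut3 only 1 to 3 are there at a start; the rules pass over those that are not, and their reading is None.
At some moment in a run one of leaf1, leaf2, leaf3, leaf4 may be knocked a few centimetres aside while the robot is not near it.
It also fails if it takes over 210 s, if anything falls off the work surface, if the arm or the gripper's body presses on something with over 40 N, if the wrist force passes 120 N, or if a joint passes its speed limit or range.

ROBOT

A 7-joint arm with a two-finger parallel gripper is mounted at the origin on the work surface. World frame = base frame: x ahead of the robot, y to its left, z up, the work surface at z = 0. Lengths are in m, angles in rad, forces in N, time in s.
With the tool pointing down it reaches from about 0.4 to 0.85 m from the base axis. Payload 10.4 kg.
Tool frame: the origin (TCP) lies midway between the tips of the shut fingers; the grasp point (between the pads) lies 19 mm behind it; z points along the fingers, y is the line along which they close (so a half turn about z gives the same grasp; the last joint's range is limited). The gripper opens to 85 mm and grips with 20 to 120 N. Pads are 22 mm wide; open, the fingers measure 114 mm over their backs; the gripper's body (76 mm by 85 mm) begins 54 mm behind the grasp point. The pads swing forward as they close: fully open they stand 13 mm farther back than shut.
Start: joints at [-1.195, 0.332, -0.065, 1.46, 0.022, 1.35, -0.088], TCP at [0.243, 0.576, 0.231] pointing down, gripper open.
Joint ranges: [-2.6, 2.6], [-0.5, 2.12], [-1.47, 1.34], [0.16, 2.42], [-1.27, 4.41], [0.06, 2.06], [-2.6, 2.6]. Speed limits (rad/s): [2.22, 2.22, 2.79, 2.79, 3.14, 3.14, 3.14].

INTERFACE

Orientations are given as a rotation vector (axis times angle).
In Python, from plant import manip gives the robot as it stands.
- The arm moves only by the shell command python3 shift.py [FORCE], which reads ROWS from standard input. ROWS is a JSON list of rows, 1 to 12 of them, each written [opening, [dx, dy, dz], turn]: the finger opening in m, then dx, dy, dz in mm, then a turn about the tool's z in units of 0.05 rad; each row shifts and turns the commanded pose from where the row before left it, along the tool's axes as they then stand; what a row does not reach is not made up. A row lasts 1/12 s, in which the tool goes at most 0.0417 m and 0.125 rad, less where a joint would pass 70% of its speed; a pose out of reach is approached as far as the arm can. The fingers move at their own pace and stop on an object; FORCE is the grip in N (left out, the last holds). Time passes only in rows, so rows that do not move let the fingers close. It prints the time, the measured TCP pose, the force, the opening and the grip force at its end. Input that does not fit is refused with a message, and nothing moves.
- manip.observe(): the state, without advancing time (a new reading comes with each control period).
- manip.get_image(name): name is "scene" or "top"; returns the picture (480x640x3 uint8, red, green, blue); there is no depth.
- manip.camera_model(name): a dict with "camera_matrix" (3x3 intrinsics, pixels), "R" (3x3) and "t" (3): a world point X has camera coordinates R X + t. Camera axes: x right, y down, z forward; pixel columns grow to the right and rows downward; lengths in m; the calibration is good to about 2 mm. A picture is of the moment at which its call begins. camera_model takes no time and is no camera call.
- manip.sign_off(): hands the job in; it is judged then, once.
The state is a dict: "t": time; "qpos": joint angles; "qd": joint speeds; "joint_efforts": joint torques, N m; "position": TCP position; "orientation": TCP orientation; "wrist_force": force on the tool from outside, world axes, zero at the start; "ft_torque": the same for the moment, N m; "width": finger opening in m; "gripper_force": force on a finger pad.
Only numpy, scipy, OpenCV 4.12 (cv2) and the standard library are available. Lean on these libraries where they do the work, as an engineer would, in place of code of your own. Each camera call takes 0.05 s, during which the arm holds its last target. There are 200 camera calls.

## Working session

There is one attempt and no reset: what is moved stays moved. The work goes in short steps, Python scripts to look and compute and a shell command to move; the robot and the scene stay as the last step left them, time stands still between calls to the robot, and variables do not carry over. Pictures are saved under pics/ and viewed, at most 14 in all, crops included, and the job is handed in when it is done.

```bash
ls; mkdir -p pics
python3 - <<'E'
from plant import manip
import cv2
for n in("scene","top"):
    cv2.imwrite(f"pics/{n}0.png",manip.get_image(n)[:,:,::-1]); c=manip.camera_model(n); print(n,c)
print(manip.observe())
E
```

```text
pics
plant.py
shift.py
scene {'camera_matrix': array([[449.7791925 ,   0.        , 331.08559272],
       [  0.        , 449.7791925 , 239.44772956],
       [  0.        ,   0.        ,   1.        ]]), 'R': array([[-0.81300382,  0.58192101, -0.01981729],
       [ 0.40729112,  0.54404605, -0.73357198],
       [-0.41609943, -0.60446823, -0.67932277]]), 't': array([ 0.40949353, -0.22497644,  1.25301783])}
top {'camera_matrix': array([[543.62154665,   0.        , 323.54280327],
       [  0.        , 543.62154665, 228.66781862],
       [  0.        ,   0.        ,   1.        ]]), 'R': array([[-0.02706208, -0.99963014, -0.00268752],
       [-0.97426872,  0.0269771 , -0.22376928],
       [ 0.22375902, -0.0034373 , -0.97463844]]), 't': array([0.0855123 , 0.57016848, 1.13678685])}
{'t': 0.1, 'qpos': array([-1.19459128,  0.33279981, -0.06469255,  1.46079955,  0.02154964,
        1.3498783 , -0.08851193]), 'qd': array([-0.00046356, -0.00061606,  0.00103457, -0.00307811,  0.00019491,
        0.00148263, -0.00106975]), 'joint_efforts': array([ 4.02272144e-04, -6.26744556e+01,  4.84982645e-02, -3.92426634e+01,
        1.62049342e-02,  6.91769470e-03,  3.61179264e-05]), 'position': array([0.24256975, 0.57567778, 0.23062858]), 'orientation': array([-6.22270852e-01, -3.07911065e+00,  1.83785173e-03]), 'wrist_force': array([ 0.07610346,  0.07492428, -0.20911571]), 'ft_torque': array([-0.02992825,  0.00868797,  0.01122937]), 'gripper_force': 0.0, 'width': 0.08506182731547199}
```
View pics/scene0.png

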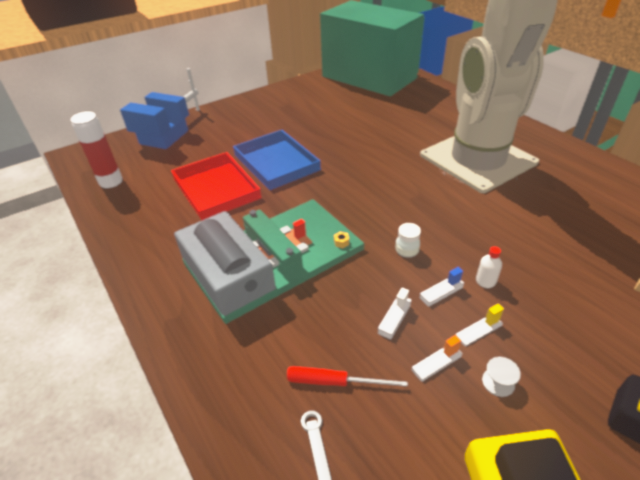

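View pics/top0.png

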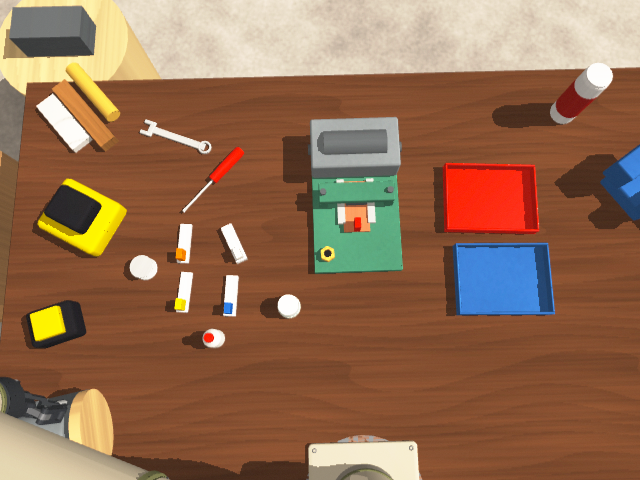

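The top view shows the sander at about (357,195), with one nut on the apron at (327,254) and the red grip at (357,224). The red tray is at (491,198) and the blue tray at (503,279). Leaf grips: orange (180,254), yellow (180,304), blue (228,308), white (228,230, tip pointing up-left). The scene view agrees. Next I'll measure using enlarged crops.

Run:
```python
import cv2
a=cv2.imread("pics/top0.png")[110:310,165:425]; cv2.imwrite("pics/t_crop.png",cv2.resize(a,None,fx=3,fy=3,interpolation=cv2.INTER_CUBIC))
a=cv2.imread("pics/scene0.png")[190:390,170:430]; cv2.imwrite("pics/s_crop.png",cv2.resize(a,None,fx=3,fy=3,interpolation=cv2.INTER_CUBIC))
```

View pics/t_crop.png

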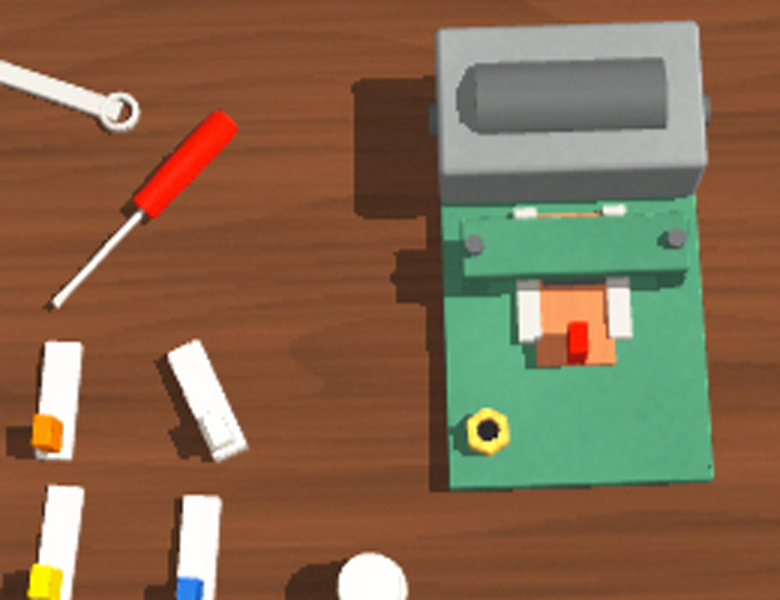

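View pics/s_crop.png

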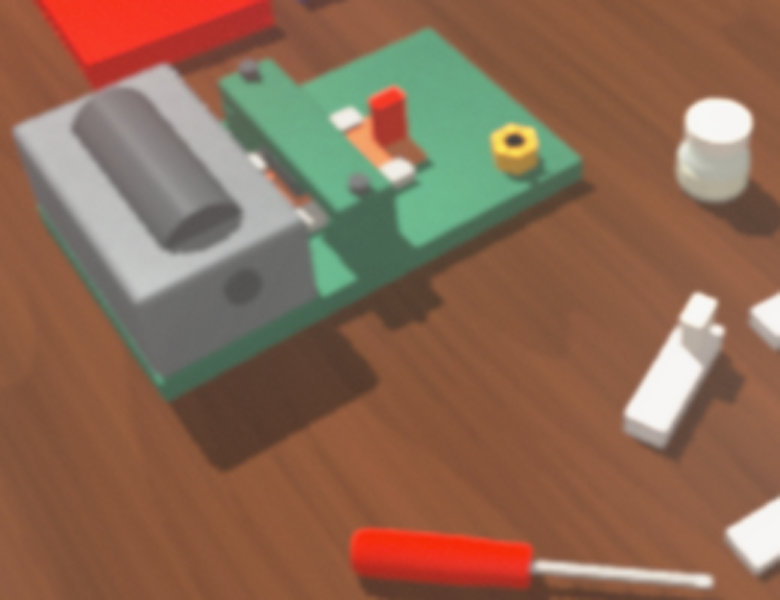

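Crops: bed front corners at crop (449,489) and (713,480) in the top view, and (581,160) and (430,28) in the scene view. Rail lip ends are at (540,341) and (609,338). There is one nut, at (488,431) in the top crop. Next I'll fit box models in both views, with height left free as a check.

```bash
cat > vis.py <<'E'
import numpy as np, cv2
from scipy.optimize import minimize, least_squares
from plant import manip
CM={n:manip.camera_model(n) for n in("scene","top")}
def proj(n,P):
    c=CM[n]; q=np.atleast_2d(P)@c["R"].T+c["t"]; q=q@c["camera_matrix"].T
    return q[:,:2]/q[:,2:]
def tf(P,x,y,yaw,z=0):
    c,s=np.cos(yaw),np.sin(yaw); P=np.atleast_2d(P)
    return np.c_[x+c*P[:,0]-s*P[:,1], y+s*P[:,0]+c*P[:,1], z+P[:,2]]
def box(x0,x1,y0,y1,z0,z1): return np.array([[a,b,c] for a in(x0,x1) for b in(y0,y1) for c in(z0,z1)])
def grab(): return {n:manip.get_image(n) for n in("scene","top")}
H={'red':((0,150,110),(6,255,255)),'yellow':((24,150,120),(33,255,255)),'orange':((12,190,150),(20,255,255)),'blue':((100,150,60),(120,255,255)),'white':((0,0,130),(179,70,255)),'nut':((20,100,60),(33,255,255)),'copper':((4,90,90),(14,180,255))}
def mask(im,col):
    m=0
    for c in col.split('+'): m=m|cv2.inRange(cv2.cvtColor(im,cv2.COLOR_RGB2HSV),*[np.array(v) for v in H[c]])
    return m
def fit(ims,boxes,col,p0,r=45,free_z=True,views=("scene","top")):
    """fit x,y,yaw,z of boxes to the colour blobs near the first guess; p0 last row spans"""
    data=[]
    for n in views:
        u=proj(n,tf(np.vstack(boxes),*p0)).mean(0); o=np.round(u-r).astype(int)
        o=np.maximum(o,0); m=mask(ims[n],col)[o[1]:o[1]+2*r,o[0]:o[0]+2*r]
        k,l,st,ce=cv2.connectedComponentsWithStats(m)
        ok=[i for i in range(1,k) if st[i,4]>8]
        # component nearest the expected place
        d=[np.min(np.hypot(*(np.argwhere(l==i)[:,::-1]+o-u).T)) for i in ok]
        m=(l==ok[int(np.argmin(d))]).astype(np.float32) if ok else m*0.
        data.append((n,o,m))
    def cost(p):
        p=np.array(p); tot=0
        for n,o,m in data:
            im=np.zeros((m.shape[0]*4,m.shape[1]*4),np.uint8)
            for b in boxes:
                h=cv2.convexHull(((proj(n,tf(b,*p))-o+.5)*4).astype(np.float32)); cv2.fillConvexPoly(im,np.round(h*16).astype(np.int32),1,shift=4)
            a=cv2.resize(im.astype(np.float32),m.shape[::-1],interpolation=cv2.INTER_AREA)
            tot+=1-np.minimum(a,m).sum()/max(1,np.maximum(a,m).sum())
        return tot
    best=None
    for dy in(-.25,0,.25):
        s=np.array([*p0[:2],p0[2]+dy,p0[3]]); sim=np.vstack([s]+[s+np.eye(4)[i]*v for i,v in enumerate((.01,.01,.15,.006))])
        q=minimize(cost,s,method='Nelder-Mead',options=dict(initial_simplex=sim,maxiter=400,xatol=1e-4,fatol=1e-4))
        if best is None or q.fun<best.fun: best=q
    return best.x,best.fun
TH=dict(yellow=.006,orange=.010,blue=.014,white=.018)
GRIP=box(-.042,-.018,-.007,.007,.02,.045)
def leafboxes(c): return [box(-.045,.045,-.013,.013,0,TH[c]),box(-.042,-.018,-.007,.007,0,.045)]
def onplane(n,uv,z):
    c=CM[n]; C=-c["R"].T@c["t"]; d=c["R"].T@np.linalg.solve(c["camera_matrix"],[*uv,1]); return C+d*(z-C[2])/d[2]
E
cat > m1.py <<'E'
from vis import *
ims={n:cv2.imread(f"pics/{n}0.png")[:,:,::-1].copy() for n in("scene","top")}
T=lambda u,v:(165+u/3-.33,110+v/3-.33); S=lambda u,v:(170+u/3-.33,190+v/3-.33)
pts=[("top",T(449,489),(-.13,.1,.02)),("top",T(713,480),(-.13,-.1,.02)),("top",T(540,341),(-.02,.026,.0295)),("top",T(609,338),(-.02,-.026,.0295)),("top",T(460,218),(.065,.085,.072)),("top",T(687,211),(.065,-.085,.072)),
("scene",S(581,160),(-.13,.1,.02)),("scene",S(430,28),(-.13,-.1,.02))]
f=lambda p:np.concatenate([proj(n,tf(P,p[0],p[1],p[2],p[3]))[0]-u for n,u,P in pts])
q=least_squares(f,[.55,0,0,0],x_scale=[.1,.1,.1,.01]); print("sander",q.x.round(4)); print(q.fun.reshape(-1,2).round(1).tolist())
for c,uv in dict(yellow=(182,290),orange=(184,245),blue=(231,295),white=(233,243)).items():
    g=onplane("top",uv,0)
    print(c,*[np.round(v,4) for v in fit(ims,leafboxes(c),"white+"+c,[g[0],g[1],.3 if c=='white' else 0,0])])
sx=q.x
g=onplane("top",(357,222),.06)
print("plategrip",*[np.round(v,4) for v in fit(ims,[box(-.012,.012,-.007,.007,.005,.045)],"red",[g[0],g[1],sx[2],.02],r=20)])
g=onplane("top",(327,253),.03); hexp=np.array([[17.32e-3*np.cos(a),17.32e-3*np.sin(a),z] for a in np.pi/6+np.arange(6)*np.pi/3 for z in(0,.018)])
print("nut",*[np.round(v,4) for v in fit(ims,[hexp],"nut",[g[0],g[1],sx[2],.02],r=18)])
for n,(u,v) in dict(scrap=(491,198),leaft=(503,279)).items(): print(n,onplane("top",(u,v),.015).round(3))
for k,c in(("scrap","red"),("leaft","blue")):
    m=mask(ims["top"],c); m[:,:430]=0; m[:,580:]=0; pt=np.argwhere(m>0)[:,::-1]; r=cv2.minAreaRect(pt.astype(np.float32)); print(k,[onplane("top",b,.03).round(3).tolist() for b in cv2.boxPoints(r)])
E
python3 m1.py
```

```text
sander [ 0.6126 -0.0056  0.0041 -0.001 ]
[[-0.3, -0.2], [0.3, -0.0], [0.4, -0.3], [0.1, -0.0], [-0.1, 0.2], [-0.0, 0.2], [0.6, 0.4], [-0.4, -0.3]]
yellow [ 0.4484  0.3891 -0.1061  0.003 ] 0.4626
orange [ 0.5607  0.392  -0.0638  0.0028] 0.3966
blue [ 0.4377  0.2833 -0.0714  0.0028] 0.3428
white [0.5562 0.2772 0.4231 0.0042] 0.1196
plategrip [ 0.5856 -0.0056 -0.0402  0.0211] 0.2839
nut [0.5224 0.0635 0.552  0.0227] 0.7232
scrap [ 0.646 -0.323  0.015]
leaft [ 0.456 -0.332  0.015]
scrap [[0.683, -0.142, 0.03], [0.931, -0.547, 0.03], [0.697, -0.651, 0.03], [0.468, -0.257, 0.03]]
leaft [[0.539, -0.222, 0.03], [0.533, -0.45, 0.03], [0.374, -0.431, 0.03], [0.38, -0.209, 0.03]]
```

Run:
```python
from vis import *
ims={n:cv2.imread(f"pics/{n}0.png")[:,:,::-1].copy() for n in("scene","top")}
def pr(n,y0,y1,x0,x1,s=1):
    h=cv2.cvtColor(ims[n],cv2.COLOR_RGB2HSV)[y0:y1:s,x0:x1:s]; print(n); [print(' '.join('%3d/%3d/%3d'%tuple(p) for p in r)) for r in h]
pr("top",298,312,174,190,2); pr("top",249,260,320,335,2); pr("scene",306,326,484,504,3);pr("top",302,316,222,238,2)
```

```text
top
 11/162/131  28/255/252  30/143/255  28/102/254  26/ 20/254  15/  2/255  20/  3/254  30/  1/254
 10/154/ 88  29/255/254  29/255/254  29/255/254  27/255/245  27/255/244  26/ 23/253  30/  1/254
 12/156/ 75  29/255/254  29/255/254  29/255/254  27/255/245  27/255/244  20/  3/254  15/  4/254
 17/183/ 89  29/255/254  29/255/254  29/255/254  27/255/244  27/255/243  20/  3/254  18/  5/252
 23/236/146  29/255/254  29/255/254  30/255/255  27/255/244  27/255/243  15/  2/254  14/ 20/240
 24/255/190  29/255/255  29/255/255  29/255/255  27/255/244  27/255/243  30/  2/254  15/ 34/230
  9/145/ 74  16/ 24/177  18/ 33/179  21/ 78/177  22/143/200  26/107/248  15/  2/255  10/ 82/183
top
 75/114/ 96  24/171/251  26/171/254  23/169/244  19/167/186  29/158/255  29/157/255  68/ 93/179
 36/ 97/129  29/155/255  19/163/182   0/ 11/ 47 170/ 17/ 46  18/126/103  29/154/255  45/ 90/192
 48/ 83/105  27/170/254  20/114/ 92 165/ 11/ 45 165/ 11/ 47 173/ 21/ 49  27/162/255  29/117/209
 74/110/ 97  26/172/254  20/162/209 150/ 21/ 48 150/ 16/ 47 150/ 11/ 47  27/164/255  28/126/220
 74/109/ 98  29/159/255  27/165/255 
[... 725 characters left out ...]
  12/ 24/177   9/ 68/158
top
 12/150/ 75 112/109/220 108/ 97/252 107/ 67/246 107/ 62/242  15/  2/254  30/  2/254  16/ 29/232
 11/148/ 67 108/159/193 107/205/234 107/206/235 107/210/232 108/185/198  30/  1/254  15/ 32/226
 11/149/ 70 107/198/233 107/206/234 107/204/236 107/212/219 108/132/219  30/  1/254  11/ 52/205
 11/149/ 72 107/198/239 107/204/235 107/201/237 107/217/213 108/132/219  15/  2/255  13/ 66/202
 11/152/ 77 106/201/246 106/206/237 107/201/238 108/211/179 107/ 61/236  15/  2/255  11/ 93/153
 10/144/ 76 107/198/235 106/202/240 106/198/242 108/212/197 108/ 14/245  15/  2/255   9/ 98/149
 10/149/ 77  20/  3/253  20/  3/253  10/  3/254 120/  3/239  15/  2/254  15/  2/255  10/124/146
```

```bash
python3 - <<'E'
s=open('vis.py').read()
s=s.replace("    m=0\n","    m=0\n    if col=='leaf':\n        h=cv2.cvtColor(im,cv2.COLOR_RGB2HSV).astype(int); return ((h[...,2]>172)|((h[...,1]<80)&(h[...,2]>120))).astype(np.uint8)*255\n    if col=='nut':\n        m=cv2.inRange(cv2.cvtColor(im,cv2.COLOR_RGB2HSV),(18,110,100),(33,255,255)); return cv2.morphologyEx(m,cv2.MORPH_CLOSE,np.ones((9,9)))\n")
open('vis.py','w').write(s)
s=open('m1.py').read().replace('"white+"+c','"leaf"'); s=s[:s.index("for n,(u,v)")]
s+='''
for k,c,g in(("scrap","red",(.646,-.323)),("leaft","blue",(.456,-.332))):
    print(k,*[np.round(v,4) for v in fit(ims,[box(-.08,.08,-.105,.105,0,.03)],c,[*g,0,0],r=75)])
'''
open('m1.py','w').write(s)
E
python3 m1.py
```

```text
sander [ 0.6126 -0.0056  0.0041 -0.001 ]
[[-0.3, -0.2], [0.3, -0.0], [0.4, -0.3], [0.1, -0.0], [-0.1, 0.2], [-0.0, 0.2], [0.6, 0.4], [-0.4, -0.3]]
yellow [ 0.4488  0.3887 -0.0984  0.0046] 0.4694
orange [ 0.5602  0.3915 -0.047   0.0046] 0.4758
blue [ 0.4377  0.2836 -0.0618  0.0024] 0.3596
white [0.5563 0.2769 0.4218 0.0041] 0.1543
plategrip [ 0.5856 -0.0056 -0.0402  0.0211] 0.2839
nut [ 0.5222  0.0633 -0.5087  0.0225] 0.1289
scrap [ 0.6465 -0.3175 -0.0485  0.0031] 0.054
leaft [ 0.4596 -0.3337 -0.0259 -0.0137] 0.8001
```

```bash
cat >> m1.py <<'E'
m=np.hstack([mask(ims["top"],"leaf")[200:330,160:300],mask(ims["scene"],"leaf")[240:390,370:530][:130]])
cv2.imwrite("pics/masks.png",cv2.resize(m,None,fx=2.6,fy=2.6))
E
python3 m1.py>/dev/null
```

```text
(no output)
```

View pics/masks.png

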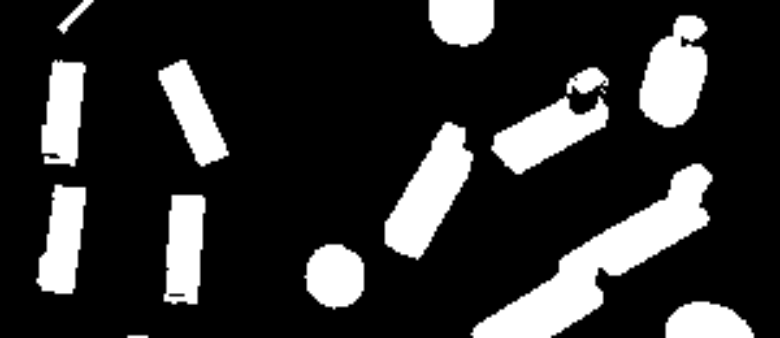

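The mask picture shows clean leaf silhouettes in the top view. In the scene view the yellow and orange leaves merge. I'll fit the leaf poses from the top view and check heights by triangulating the coloured grips.

```bash
python3 - <<'E'
s=open('vis.py').read()
s=s.replace("        return tot\n","        return tot+(0 if free_z else 200*abs(p[3]-p0[3]))\n")
s=s.replace("return ((h[...,2]>172)|((h[...,1]<80)&(h[...,2]>120))).astype(np.uint8)*255","return cv2.morphologyEx(((h[...,2]>172)|((h[...,1]<80)&(h[...,2]>120))|((h[...,0]>95)&(h[...,0]<120)&(h[...,1]>90)&(h[...,2]>60))).astype(np.uint8)*255,cv2.MORPH_CLOSE,np.ones((3,3)))")
s+='''
def leaf(ims,c,uv,z=0,yaw=0):
    """pose from the top view; grip height z by fitting the grip colour in both"""
    g=onplane("top",uv,z); p,e=fit(ims,leafboxes(c),"leaf",[g[0],g[1],yaw,z],free_z=False,views=("top",),r=34)
    q=None
    if c!="white": q,_=fit(ims,[box(-.042,-.018,-.007,.007,TH[c],.045)],c,p,r=22); q=np.r_[q[:2]-p[:2],q[3]]
    print(c,p.round(4),round(e,3),"grip fit dx dy z",None if q is None else q.round(4)); return p
'''
open('vis.py','w').write(s)
E
python3 - <<'E'
from vis import *
ims={n:cv2.imread(f"pics/{n}0.png")[:,:,::-1].copy() for n in("scene","top")}
for c,uv,y in(("yellow",(182,290),0),("orange",(184,245),0),("blue",(231,295),0),("white",(233,243),.4)): leaf(ims,c,uv,0,y)
for k,c,g in(("leaft","blue",(.456,-.332)),("scrap","red",(.646,-.323))):
    print(k,*[np.round(v,4) for v in fit(ims,[box(-.08,.08,-.105,.105,0,.03)],c,[*g,0,0],r=75,free_z=False,views=("top",))])
E
```

```text
yellow [ 0.4493  0.3899 -0.0884 -0.    ] 0.055 grip fit dx dy z [-0.0004  0.0039  0.0045]
orange [ 0.5613  0.3926 -0.0483 -0.    ] 0.05 grip fit dx dy z [-0.0014  0.0015  0.0042]
blue [ 0.438   0.284  -0.0632 -0.    ] 0.055 grip fit dx dy z [-0.0009  0.0008  0.0012]
white [0.5571 0.2775 0.4171 0.    ] 0.053 grip fit dx dy z None
leaft [ 0.4584 -0.3292 -0.027   0.    ] 0.0245
scrap [ 0.6472 -0.3187 -0.0513 -0.    ] 0.0127
```

Measured poses are plausible. Sander at (0.6126, -0.0056), yaw 0.004, fit residuals under 0.6 px. One nut at (0.522, 0.0635), z about 0.02. Red tray at (0.647, -0.319), blue tray at (0.458, -0.329). I'll write a small distance helper and take the nut first, across its 60° flats.

```bash
cat > d.py <<'E'
# python3 d.py x y z yaw : turn, then dx dy dz in the tool axes (yaw = world angle of the tool's y minus 90 deg, mod pi)
import sys,numpy as np
from plant import manip
from scipy.spatial.transform import Rotation as Ro
o=manip.observe(); M=Ro.from_rotvec(o["orientation"]).as_matrix()
a=list(map(float,sys.argv[1:]))
for i in range(0,len(a),4):
    x,y,z,yaw=a[i:i+4]
    th=np.arctan2(M[1,1],M[0,1])-np.pi/2; turn=(th-yaw+np.pi/2)%np.pi-np.pi/2   # tool z is down
    N=M@Ro.from_euler('z',turn).as_matrix()
    print("turn %.3f"%turn,"d",(N.T@(np.array([x,y,z])-o["position"])).round(4),"p",o["position"].round(4),"tilt",M[:,2].round(3))
E
python3 d.py .5222 .0633 .12 -.52 .5222 .0633 .021 -.52
python3 - <<'E'
from vis import *
for n,uv,z in(("glue",(213,338),.08),("spool",(143,267),.038),("jar",(289,305),.06)): print(n,onplane("top",uv,z).round(3))
E
```

```text
turn 0.121 d [-0.4972 -0.3056  0.1111] p [0.2426 0.5757 0.2306] tilt [-0.    -0.001 -1.   ]
turn 0.121 d [-0.4972 -0.3055  0.2101] p [0.2426 0.5757 0.2306] tilt [-0.    -0.001 -1.   ]
glue [0.341 0.307 0.08 ]
spool [0.502 0.474 0.038]
jar [0.407 0.149 0.06 ]
```

Units first: shifts go in mm and turns go in units of 0.05 rad. So -0.033 m is -33, -0.02 m is -20, 0.121 rad is 2.42.

```bash
echo '[[0.085,[0,0,0],2.42],[0.085,[-33,-20,0],0],[0.085,[-33,-20,0],0],[0.085,[-33,-20,0],0],[0.085,[-33,-20,0],0],[0.085,[-33,-20,0],0],[0.085,[-33,-20,0],0],[0.085,[-33,-20,0],0]]' | python3 shift.py 60; echo '[[0.085,[-33,-20,0],0],[0.085,[-33,-20,0],0],[0.07,[-33,-20,0],0],[0.07,[-33,-20,20],0],[0.07,[-33,-20,20],0],[0.07,[-33,-20,20],0],[0.06,[-33,-20,20],0],[0.06,[0,0,0],0]]' | python3 shift.py; python3 d.py .5222 .0633 .021 -.52
```

```text
t: 0.77
position: [0.3741, 0.3378, 0.2311]
orientation: [-0.807, -3.036, 0.0]
wrist_force: [2.1, 0.5, 0.9]
width: 0.0849
gripper_force: 0.0
t: 1.43
position: [0.5021, 0.1009, 0.1511]
orientation: [-0.82, -3.03, 0.008]
wrist_force: [-0.8, -0.0, -0.4]
width: 0.0599
gripper_force: 0.0
turn -0.008 d [-0.0363 -0.0219  0.1302] p [0.5021 0.1009 0.1511] tilt [-0.003 -0.005 -1.   ]
```

Scaled: 0.03 m is 30, 0.02 m is 20.

```bash
echo '[[0.06,[-18,-11,20],0],[0.06,[-18,-11,20],0],[0.06,[0,0,30],0],[0.06,[0,0,30],0],[0.06,[0,0,20],0],[0.06,[0,0,10],0],[0.06,[0,0,0],0]]' | python3 shift.py; python3 d.py .5222 .0633 .021 -.52
```

```text
t: 2.02
position: [0.5202, 0.0718, 0.0225]
orientation: [-0.806, -3.033, 0.004]
wrist_force: [-0.5, 0.8, 0.7]
width: 0.0603
gripper_force: 0.0
turn 0.000 d [-0.006  -0.0064  0.0015] p [0.5202 0.0718 0.0225] tilt [-0.004 -0.001 -1.   ]
```

Scaled: -0.0064 m is -6.4, -0.006 m is -6.

```bash
echo '[[0.06,[-6,-6.4,1],0],[0.06,[0,0,0],0],[0.025,[0,0,0],0],[0.02,[0,0,0],0],[0.02,[0,0,0],0],[0.02,[0,0,0],0]]' | python3 shift.py 60; echo '[[0.02,[0,0,0],0],[0.02,[0,0,0],0],[0.02,[0,0,-20],0],[0.02,[0,0,-30],0],[0.02,[0,0,-30],0],[0.02,[0,0,0],0]]' | python3 shift.py 60; python3 d.py .635 -.268 .1 -.52 .635 -.268 .012 -.52
```

```text
t: 2.52
position: [0.5246, 0.0637, 0.0251]
orientation: [0.807, 3.035, 0.002]
wrist_force: [-3.1, -2.0, 11.1]
width: 0.031
gripper_force: 58.4
t: 3.02
position: [0.5271, 0.0642, 0.1095]
orientation: [0.806, 3.029, 0.008]
wrist_force: [0.6, -0.8, -0.8]
width: 0.0311
gripper_force: 59.7
turn -0.000 d [-0.2587 -0.2347  0.0095] p [0.5271 0.0642 0.1095] tilt [ 0.008  0.003 -1.   ]
turn -0.000 d [-0.2582 -0.2353  0.0975] p [0.5271 0.0642 0.1095] tilt [ 0.008  0.003 -1.   ]
```

Scaled: -0.026 m is -26, -0.0235 m is -23.5.

```bash
echo '[[0.02,[-26,-23.5,0],0],[0.02,[-26,-23.5,0],0],[0.02,[-26,-23.5,0],0],[0.02,[-26,-23.5,0],0],[0.02,[-26,-23.5,0],0],[0.02,[-26,-23.5,0],0],[0.02,[-26,-23.5,0],0],[0.02,[-26,-23.5,0],0],[0.02,[-26,-23.5,0],0],[0.02,[-26,-23.5,0],0],[0.02,[0,0,0],0]]' | python3 shift.py; python3 d.py .635 -.268 .014 -.52
```

```text
t: 3.93
position: [0.6319, -0.2777, 0.1034]
orientation: [0.817, 3.032, -0.007]
wrist_force: [-0.4, -1.1, -0.5]
width: 0.0308
gripper_force: 59.7
turn -0.007 d [0.0023 0.0103 0.0894] p [ 0.6319 -0.2777  0.1034] tilt [-0.    -0.005 -1.   ]
```

```bash
echo '[[0.02,[2,5,30],0],[0.02,[0,5,30],0],[0.02,[0,0,20],0],[0.02,[0,0,8],0],[0.02,[0,0,2],0],[0.05,[0,0,0],0],[0.05,[0,0,0],0],[0.05,[0,0,0],0],[0.05,[0,0,-30],0],[0.05,[0,0,-30],0],[0.05,[0,0,-30],0]]' | python3 shift.py; python3 d.py .5856 -.0056 .11 .004 .5856 -.0056 .038 .004
```

```text
t: 4.85
position: [0.6361, -0.2601, 0.1059]
orientation: [0.808, 3.035, -0.0]
wrist_force: [0.0, 0.1, 1.2]
width: 0.05
gripper_force: 0.0
turn -0.524 d [ 0.0495  0.2547 -0.0042] p [ 0.6361 -0.2601  0.1059] tilt [ 0.001 -0.    -1.   ]
turn -0.524 d [0.0495 0.2548 0.0678] p [ 0.6361 -0.2601  0.1059] tilt [ 0.001 -0.    -1.   ]
```

```bash
echo '[[0.05,[0,0,0],-2.1],[0.05,[0,0,0],-2.1],[0.05,[0,0,0],-2.1],[0.05,[0,0,0],-2.1],[0.05,[0,0,0],-2.1],[0.05,[7,36,0],0],[0.05,[7,36,0],0],[0.05,[7,36,0],0],[0.05,[7,36,0],0],[0.05,[7,36,0],0],[0.05,[7,36,0],0],[0.05,[7,36,0],0]]' | python3 shift.py;echo '[[0.05,[0,0,0],0],[0.05,[0,0,0],0]]' | python3 shift.py; python3 d.py .5856 -.0056 .038 .004
```

```text
t: 5.85
position: [0.5858, -0.0067, 0.1052]
orientation: [-0.007, 3.139, 0.001]
wrist_force: [1.3, 2.0, 0.5]
width: 0.05
gripper_force: 0.0
t: 6.02
position: [0.5861, -0.0053, 0.105]
orientation: [-0.015, 3.139, 0.002]
wrist_force: [1.0, -0.2, 0.9]
width: 0.0502
gripper_force: 0.0
turn 0.006 d [ 0.0007 -0.0004  0.067 ] p [ 0.5861 -0.0053  0.105 ] tilt [ 0.002  0.001 -1.   ]
```

```bash
echo '[[0.05,[0,0,30],0.12],[0.05,[0,0,25],0],[0.05,[0,0,12],0],[0.05,[0,0,0],0],[0.01,[0,0,0],0],[0.01,[0,0,0],0],[0.01,[0,0,0],0],[0.01,[0,0,0],0],[0.01,[0,0,0],0]]' | python3 shift.py 100; python3 d.py .5856 -.0056 .038 .004
```

```text
t: 6.77
position: [0.5871, -0.0069, 0.0385]
orientation: [-0.0, 3.138, 0.003]
wrist_force: [-0.6, 4.9, 5.5]
width: 0.012
gripper_force: 97.8
turn -0.004 d [0.0015 0.0013 0.0005] p [ 0.5871 -0.0069  0.0385] tilt [ 0.003  0.002 -1.   ]
```

```bash
echo '[[0.01,[10,0,0],0],[0.01,[15,0,0],0],[0.01,[15,0,0],0],[0.01,[0,0,0],0]]' | python3 shift.py 100; python3 d.py .4675 -.0061 .038 .004
```

```text
t: 7.1
position: [0.5457, -0.0074, 0.0385]
orientation: [0.0, 3.139, 0.002]
wrist_force: [-5.7, 2.6, 10.1]
width: 0.0122
gripper_force: 99.1
turn -0.004 d [0.0782 0.0016 0.0003] p [ 0.5457 -0.0074  0.0385] tilt [ 0.003  0.001 -1.   ]
```

```bash
echo '[[0.01,[15,0.5,-0.5],0],[0.01,[15,0.5,0],0],[0.01,[15,0,0],0],[0.01,[15,0,0],0],[0.01,[15,0,0],0],[0.01,[10,0,0],0],[0.01,[0,0,0],0],[0.01,[0,0,0],0]]' | python3 shift.py 100
python3 - <<'E'
from vis import *
i=grab(); a=i["top"][110:310,265:425]; b=i["scene"][190:340,210:370]
cv2.imwrite("pics/pl.png",cv2.resize(np.hstack([a[:150],b]),None,fx=2.5,fy=2.5)[:,:,::-1])
E
```

```text
t: 7.77
position: [0.46, -0.0071, 0.0383]
orientation: [-0.001, -3.14, -0.001]
wrist_force: [-11.6, -0.0, 21.7]
width: 0.0119
gripper_force: 100.5
```

View pics/pl.png

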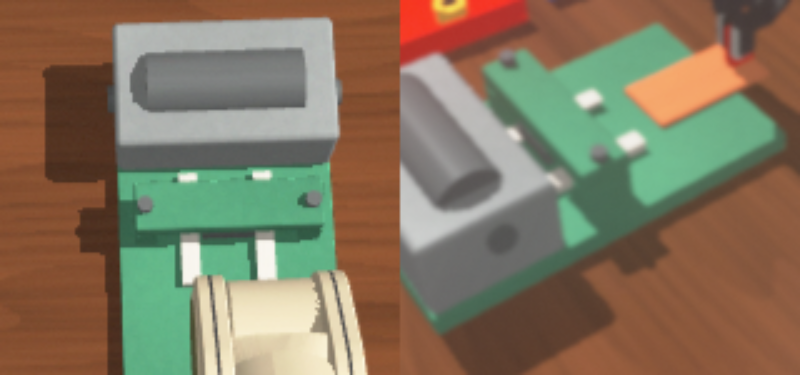

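The plate is clear of the rails and level in the scene crop, and the nut lies in the red tray. Lifting it over now.

Scaled: -0.02 m is -20, -0.025 m is -25.

```bash
echo '[[0.01,[0,0,-10],0],[0.01,[0,0,-20],0],[0.01,[0,0,-25],0],[0.01,[0,0,-25],0],[0.01,[0,0,0],0]]' | python3 shift.py 110; python3 d.py .597 -.357 .11 -.05  .597 -.357 .024 -.05
```

```text
t: 8.28
position: [0.4634, -0.0071, 0.1219]
orientation: [0.002, 3.135, 0.002]
wrist_force: [1.6, 0.2, -0.6]
width: 0.0122
gripper_force: 101.8
turn 0.049 d [-0.1508 -0.3428  0.0124] p [ 0.4634 -0.0071  0.1219] tilt [ 0.007  0.001 -1.   ]
turn 0.049 d [-0.1502 -0.3429  0.0984] p [ 0.4634 -0.0071  0.1219] tilt [ 0.007  0.001 -1.   ]
```

```bash
echo '[[0.01,[-5,-10,0],0.98],[0.01,[-13,-30,0],0],[0.01,[-13,-30,0],0],[0.01,[-13,-30,0],0],[0.01,[-13,-30,0],0],[0.01,[-13,-30,0],0],[0.01,[-13,-30,0],0],[0.01,[-13,-30,0],0],[0.01,[-13,-30,0],0],[0.01,[-13,-30,0],0],[0.01,[-13,-30,0],0],[0.01,[-12,-30,0],0]]' | python3 shift.py 110;echo '[[0.01,[0,0,0],0],[0.01,[0,0,0],0]]' | python3 shift.py; python3 d.py .597 -.357 .024 -.05
```

```text
t: 9.28
position: [0.5907, -0.356, 0.1153]
orientation: [-0.082, -3.138, -0.0]
wrist_force: [0.5, 1.0, -1.7]
width: 0.0122
gripper_force: 101.8
t: 9.45
position: [0.5894, -0.3569, 0.1149]
orientation: [-0.087, -3.137, 0.002]
wrist_force: [0.3, 0.9, -1.2]
width: 0.0125
gripper_force: 101.9
turn -0.005 d [-0.0079  0.0004  0.0909] p [ 0.5894 -0.3569  0.1149] tilt [-0.003 -0.001 -1.   ]
```

Scaled: 0.03 m is 30, 0.02 m is 20.

```bash
echo '[[0.01,[-8,0,20],0],[0.01,[0,0,30],0],[0.01,[0,0,20],0],[0.01,[0,0,12],0],[0.01,[0,0,6],0],[0.01,[0,0,1],0],[0.01,[0,0,0],0]]' | python3 shift.py 110; echo '[[0.03,[0,0,0],0],[0.045,[0,0,0],0],[0.05,[0,0,0],0],[0.05,[0,0,0],0],[0.05,[0,0,-30],0],[0.05,[0,0,-40],0],[0.05,[0,0,-40],0],[0.05,[0,0,0],0]]' | python3 shift.py
python3 - <<'E'
from vis import *
i=grab(); cv2.imwrite("pics/top1.png",i["top"][:,:,::-1])
leaf(i,"yellow",(182,290),0,-.09)
E
python3 d.py .42 .3925 .12 -.088
```

```text
t: 10.03
position: [0.5994, -0.3542, 0.0287]
orientation: [0.078, 3.14, -0.0]
wrist_force: [-0.4, 0.3, -0.1]
width: 0.0119
gripper_force: 101.8
t: 10.7
position: [0.6022, -0.3567, 0.1477]
orientation: [0.079, 3.129, -0.009]
wrist_force: [0.6, -1.3, 1.0]
width: 0.05
gripper_force: 0.0
yellow [ 0.4491  0.3899 -0.0953  0.    ] 0.056 grip fit dx dy z [-0.0006 -0.0005  0.0052]
turn 0.038 d [0.2452 0.7286 0.0186] p [ 0.6001 -0.3548  0.1407] tilt [ 0.004 -0.002 -1.   ]
```

View pics/top1.png

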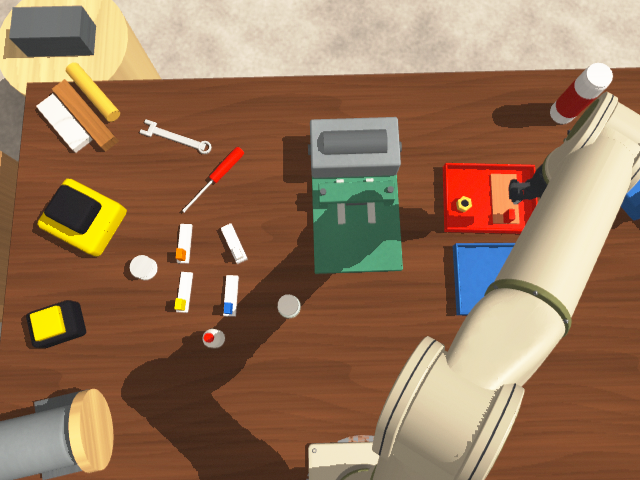

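The plate lies flat in the red tray, clear of the nut. The yellow leaf is still in its place. Going for it.

Units first: shifts go in mm and turns go in units of 0.05 rad. So 0.036 m is 36, 0.012 m is 12, 0.038 rad is 0.76.

```bash
echo '[[0.05,[0,0,0],0.76],[0.05,[12,36,0],0],[0.05,[12,36,0],0],[0.05,[12,36,0],0],[0.05,[12,36,0],0],[0.05,[12,36,0],0],[0.05,[12,36,0],0],[0.05,[12,36,0],0],[0.05,[12,36,0],0],[0.05,[12,36,0],0],[0.05,[12,36,0],0]]' | python3 shift.py;echo '[[0.05,[12,36,0],0],[0.05,[12,36,0],0],[0.05,[12,36,0],0],[0.05,[12,36,0],0],[0.05,[12,36,0],0],[0.05,[12,36,0],0],[0.05,[12,36,0],0],[0.05,[12,36,0],0],[0.05,[12,36,0],0],[0.05,[12,36,0],0],[0.05,[0,0,0],0],[0.05,[0,0,0],0]]' | python3 shift.py; python3 d.py .4192 .3927 .020 -.09
```

```text
t: 11.72
position: [0.5096, 0.0168, 0.1371]
orientation: [-0.137, -3.137, 0.0]
wrist_force: [0.8, 0.0, -0.2]
width: 0.0501
gripper_force: 0.0
t: 12.72
position: [0.4211, 0.386, 0.1365]
orientation: [-0.131, -3.137, 0.002]
wrist_force: [1.1, -1.3, -0.3]
width: 0.0501
gripper_force: 0.0
turn 0.007 d [0.0022 0.0066 0.1165] p [0.4211 0.386  0.1365] tilt [-0.002 -0.001 -1.   ]
```

```bash
echo '[[0.05,[2,6.6,20],0.14],[0.05,[0,0,35],0],[0.05,[0,0,30],0],[0.05,[0,0,20],0],[0.05,[0,0,11],0],[0.05,[0,0,0],0],[0.01,[0,0,0],0],[0.01,[0,0,0],0],[0.01,[0,0,0],0],[0.01,[0,0,0],0],[0.01,[0,0,0],0]]' | python3 shift.py 80; python3 d.py .4192 .3927 .020 -.09
```

```text
t: 13.63
position: [0.4227, 0.3918, 0.024]
orientation: [0.149, 3.136, 0.004]
wrist_force: [-0.1, -1.0, 6.4]
width: 0.0123
gripper_force: 79.0
turn -0.005 d [0.0035 0.0006 0.004 ] p [0.4227 0.3918 0.024 ] tilt [ 0.002  0.002 -1.   ]
```

Scaled: -0.03 m is -30, -0.015 m is -15, -0.1 rad is -2.

```bash
echo '[[0.01,[0,0,-15],0],[0.01,[0,0,-30],0],[0.01,[0,0,-30],0],[0.01,[0,0,-30],0],[0.01,[0,0,0],-2],[0.01,[0,0,0],0]]' | python3 shift.py 80; python3 d.py .505 -.006 .12 .004
```

```text
t: 14.13
position: [0.4227, 0.3919, 0.1299]
orientation: [-0.015, 3.138, 0.006]
wrist_force: [-0.3, -0.3, -0.6]
width: 0.0123
gripper_force: 78.2
turn 0.006 d [-0.0807 -0.3983  0.0087] p [0.4227 0.3919 0.1299] tilt [ 0.003  0.004 -1.   ]
```

```bash
echo '[[0.01,[-7,-34,0],0],[0.01,[-7,-34,0],0],[0.01,[-7,-34,0],0],[0.01,[-7,-34,0],0],[0.01,[-7,-34,0],0],[0.01,[-7,-34,0],0],[0.01,[-7,-34,0],0],[0.01,[-7,-34,0],0],[0.01,[-7,-34,0],0],[0.01,[-7,-34,0],0],[0.01,[-7,-34,0],0],[0.01,[-4,-24,0],0]]' | python3 shift.py 80;echo '[[0.01,[0,0,20],0],[0.01,[0,0,20],0],[0.01,[0,0,0],0],[0.01,[0,0,0],0]]' | python3 shift.py; python3 d.py .505 -.006 .046 .004
```

```text
t: 15.13
position: [0.5045, -0.0101, 0.1266]
orientation: [-0.0, -3.141, 0.001]
wrist_force: [0.9, -0.5, -0.3]
width: 0.0125
gripper_force: 78.2
t: 15.47
position: [0.5036, -0.0067, 0.0862]
orientation: [0.006, -3.139, 0.001]
wrist_force: [-0.3, 0.4, -0.3]
width: 0.0118
gripper_force: 78.2
turn -0.000 d [-0.0015  0.0007  0.0402] p [ 0.5036 -0.0067  0.0862] tilt [-0.003 -0.001 -1.   ]
```

Scaled: 0.02 m is 20, 0.012 m is 12.

```bash
echo '[[0.01,[-1.5,0.7,20],0],[0.01,[0,0,12],0],[0.01,[0,0,6],0],[0.01,[0,0,2],0],[0.01,[0,0,0],0],[0.01,[0,0,0],0]]' | python3 shift.py 80;  python3 d.py .57 -.006 .045 .004
```

```text
t: 15.97
position: [0.5069, -0.0058, 0.0481]
orientation: [-0.008, 3.14, 0.0]
wrist_force: [0.2, -0.5, -0.8]
width: 0.0119
gripper_force: 78.3
turn 0.001 d [-0.0631 -0.0004  0.0031] p [ 0.5069 -0.0058  0.0481] tilt [ 0.001  0.    -1.   ]
```

Scaled: 0.001 m is 1.

```bash
echo '[[0.01,[0,0,1],0],[0.01,[0,0,1],0],[0.01,[0,0,0],0]]' | python3 shift.py;  python3 d.py .57 -.006 .045 .004
```

```text
t: 16.22
position: [0.5064, -0.0059, 0.0453]
orientation: [-0.008, 3.141, 0.0]
wrist_force: [0.3, -0.3, -0.4]
width: 0.0121
gripper_force: 78.3
turn 0.001 d [-0.0636 -0.0004  0.0004] p [ 0.5064 -0.0059  0.0453] tilt [ 0.  0. -1.]
```

```bash
echo '[[0.01,[-12,0,1],0],[0.01,[-12,0,0],0],[0.01,[-12,0,0],0],[0.01,[-12,0,0],0],[0.01,[0,0,0],0]]' | python3 shift.py;  python3 d.py .624 -.0056 .044 .004
```

```text
t: 16.63
position: [0.5562, -0.0055, 0.0444]
orientation: [-0.009, 3.14, -0.0]
wrist_force: [-0.4, -0.6, 0.2]
width: 0.0122
gripper_force: 78.3
turn 0.001 d [-0.0678 -0.0003  0.0005] p [ 0.5562 -0.0055  0.0444] tilt [ 0.002 -0.    -1.   ]
```

Scaled: -0.012 m is -12, -0.01 m is -10.

```bash
echo '[[0.01,[-10,0,0],0],[0.01,[-10,0,0],0],[0.01,[-12,0,0],0],[0.01,[-12,0,0],0],[0.01,[-10,0,0],0],[0.01,[-6,0,0],0],[0.01,[0,0,0],0]]' | python3 shift.py;  python3 d.py .624 -.0056 .044 .004
```

```text
t: 17.22
position: [0.6147, -0.0054, 0.0441]
orientation: [-0.008, 3.141, -0.0]
wrist_force: [0.4, -0.4, -0.5]
width: 0.012
gripper_force: 78.4
turn 0.001 d [-0.0093 -0.0003  0.0001] p [ 0.6147 -0.0054  0.0441] tilt [ 0. -0. -1.]
```

Scaled: -0.004 m is -4, -0.003 m is -3.

```bash
echo '[[0.01,[-4,0,0],0],[0.01,[-3,0,0],0],[0.01,[-2,0,0],0],[0.01,[-1,0,0],0],[0.01,[0,0,0],0],[0.01,[0,0,0],0]]' | python3 shift.py;  python3 d.py .624 -.0056 .044 .004
```

```text
t: 17.72
position: [0.6196, -0.0054, 0.044]
orientation: [0.007, -3.132, -0.002]
wrist_force: [-26.1, 0.6, 20.6]
width: 0.012
gripper_force: 93.6
turn 0.001 d [-0.0044 -0.0002 -0.    ] p [ 0.6196 -0.0054  0.044 ] tilt [-0.01   0.001 -1.   ]
```

Stopped with 26 N at TCP x 0.6196. The fingers sit about 3.5 mm ahead of the grip's middle, so they probably touch the pad before the grip does. I'll re-grip farther back and push fully home.

Scaled: 0.005 m is 5, 0.004 m is 4.

```bash
echo '[[0.01,[5,0,0],0],[0.03,[0,0,0],0],[0.035,[0,0,0],0],[0.035,[4,0,-1],0],[0.035,[3,0,0],0],[0.035,[0,0,0],0],[0.01,[0,0,0],0],[0.01,[0,0,0],0],[0.01,[0,0,0],0],[0.01,[0,0,0],0]]' | python3 shift.py 60;  python3 d.py .6166 -.0056 .045 .004; echo '[[0.01,[-4,0,0],0],[0.01,[-3,0,0],0],[0.01,[-2,0,0],0],[0.01,[-1,0,0],0],[0.01,[0,0,0],0]]' | python3 shift.py
```

```text
t: 18.55
position: [0.6126, -0.0054, 0.0453]
orientation: [-0.008, 3.141, 0.0]
wrist_force: [-0.5, 0.2, 2.3]
width: 0.0125
gripper_force: 59.0
turn 0.001 d [-0.004  -0.0002  0.0003] p [ 0.6126 -0.0054  0.0453] tilt [ 0.001  0.    -1.   ]
t: 18.97
position: [0.6194, -0.0054, 0.0453]
orientation: [0.008, -3.135, -0.001]
wrist_force: [-20.0, 0.4, 19.3]
width: 0.0128
gripper_force: 61.3
```

```bash
echo '[[0.01,[3,0,0],0],[0.035,[0,0,0],0],[0.04,[0,0,0],0],[0.04,[0,0,-10],0],[0.04,[0,0,-40],0],[0.04,[0,0,-40],0],[0.04,[30,0,-20],0],[0.04,[40,0,0],0],[0.04,[40,0,0],0],[0.04,[40,0,0],0],[0.04,[40,0,0],0]]' | python3 shift.py
python3 - <<'E'
from vis import *
i=grab(); print(np.c_[[proj("top",tf([[.018-.03+.02,0,.065]],.6126,-.0056,.004))[0]]])
cv2.imwrite("pics/g1.png",cv2.resize(np.hstack([i["top"][150:250,300:410],i["scene"][190:290,220:330]]),None,fx=3.5,fy=3.5,interpolation=2)[:,:,::-1])
for z in(.02,): print(fit(i,[box(-.012,.012,-.007,.007,.006,.045)],"yellow",[.6206,-.0056,.004,z],r=20,free_z=False,views=("top",)))
E
```

```text
t: 19.88
position: [0.4278, -0.0065, 0.1555]
orientation: [-0.008, 3.141, 0.0]
wrist_force: [-0.5, 0.3, 0.8]
width: 0.04
gripper_force: 0.0
[[356.77427364 206.62473256]]
(array([ 0.62103392, -0.00455575, -0.07579198,  0.01999999]), np.float64(0.130775393045122))
```

View pics/g1.png

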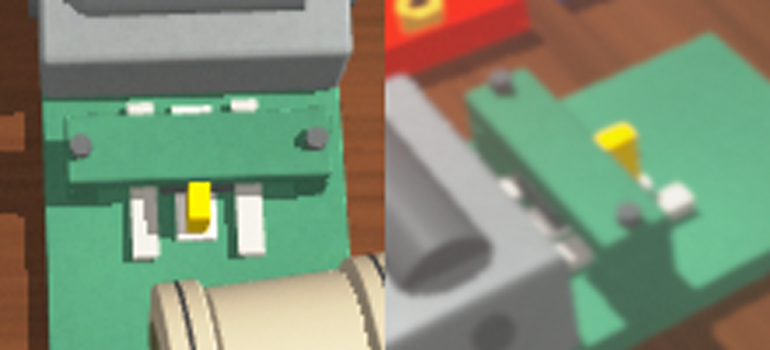

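The yellow grip fits at x = 0.621 (0.6206 when fully home), so leaf 1 is home and level. Now I'll draw it out again.

Scaled: -0.04 m is -40, -0.028 m is -28.

```bash
echo '[[0.04,[-40,0,0],0],[0.04,[-40,0,0],0],[0.04,[-40,0,0],0],[0.04,[-40,0,0],0],[0.04,[-28,0,20],0],[0.04,[0,0,20],0],[0.04,[0,0,0],0]]' | python3 shift.py; python3 d.py .6185 -.005 .045 .004
```

```text
t: 20.57
position: [0.6164, -0.0054, 0.111]
orientation: [0.009, -3.136, 0.003]
wrist_force: [-0.7, -0.8, -1.6]
width: 0.0403
gripper_force: 0.0
turn 0.001 d [-0.0025  0.0005  0.066 ] p [ 0.6164 -0.0054  0.111 ] tilt [-0.006 -0.002 -1.   ]
```

```bash
echo '[[0.04,[0,0,30],0],[0.04,[0,0,25],0],[0.04,[0,0,11],0],[0.04,[0,0,0],0],[0.01,[0,0,0],0],[0.01,[0,0,0],0],[0.01,[0,0,0],0],[0.01,[0,0,0],0],[0.01,[0,0,0],0]]' | python3 shift.py 70; echo '[[0.01,[10,0,0],0],[0.01,[18,0,0],0],[0.01,[18,0,0],0],[0.01,[18,0,0],0],[0.01,[18,0,0],0],[0.01,[18,0,0],0],[0.01,[18,0,0],0],[0.01,[18,0,-20],0],[0.01,[0,0,-30],0],[0.01,[0,0,-30],0],[0.01,[0,0,0],0]]' | python3 shift.py; python3 d.py .4266 -.3944 .105 -.027
```

```text
t: 21.32
position: [0.6185, -0.0054, 0.0516]
orientation: [-0.008, 3.138, 0.001]
wrist_force: [-2.1, -0.2, 6.8]
width: 0.0116
gripper_force: 70.1
t: 22.23
position: [0.4846, -0.006, 0.1357]
orientation: [-0.007, 3.132, 0.004]
wrist_force: [1.4, -0.5, -0.5]
width: 0.0121
gripper_force: 69.7
turn 0.032 d [ 0.0478 -0.3899  0.0291] p [ 0.4846 -0.006   0.1357] tilt [ 0.01   0.003 -1.   ]
```

Scaled: -0.036 m is -36, -0.028 m is -28, 0.032 rad is 0.64.

```bash
echo '[[0.01,[0,0,0],0.64],[0.01,[4.5,-36,0],0],[0.01,[4.5,-36,0],0],[0.01,[4.5,-36,0],0],[0.01,[4.5,-36,0],0],[0.01,[4.5,-36,0],0],[0.01,[4.5,-36,0],0],[0.01,[4.5,-36,0],0],[0.01,[4.5,-36,0],0],[0.01,[4.5,-36,0],0],[0.01,[4.5,-36,0],0],[0.01,[4,-28,0],0]]' | python3 shift.py 70; echo '[[0.01,[0,0,10],0],[0.01,[0,0,20],0],[0.01,[0,0,10],0],[0.01,[0,0,0],0]]' | python3 shift.py; python3 d.py .4246 -.3944 .037 -.027
```

```text
t: 23.23
position: [0.4212, -0.3957, 0.13]
orientation: [0.044, 3.14, -0.002]
wrist_force: [0.6, 0.6, -0.5]
width: 0.0119
gripper_force: 69.7
t: 23.57
position: [0.4212, -0.3915, 0.0873]
orientation: [-0.042, -3.139, -0.003]
wrist_force: [-0.7, 0.9, -0.2]
width: 0.0119
gripper_force: 69.7
turn 0.001 d [-0.0036 -0.0029  0.0503] p [ 0.4212 -0.3915  0.0873] tilt [-0.002  0.002 -1.   ]
```

Place it, lift, then re-measure leaves 2–4 with the arm aside.

Scaled: -0.04 m is -40, -0.03 m is -30.

```bash
echo '[[0.01,[-3.6,-3,20],0],[0.01,[0,0,20],0],[0.01,[0,0,8],0],[0.01,[0,0,2],0],[0.01,[0,0,0],0],[0.03,[0,0,0],0],[0.03,[0,0,0],0],[0.03,[0,0,0],0],[0.03,[0,0,-30],0],[0.03,[0,0,-40],0],[0.04,[0,0,-30],0],[0.04,[0,0,0],0]]' | python3 shift.py
python3 - <<'E'
from vis import *
i=grab(); cv2.imwrite("pics/top2.png",i["top"][:,:,::-1])
leaf(i,"orange",(184,245),0,-.05); leaf(i,"blue",(231,295),0,-.06);leaf(i,"white",(233,243),0,.4)
E
python3 d.py .5313 .394 .11 -.05
```

```text
t: 24.57
position: [0.4276, -0.3983, 0.1459]
orientation: [0.043, 3.133, -0.008]
wrist_force: [1.2, -0.1, -0.2]
width: 0.0402
gripper_force: 0.0
orange [ 0.5611  0.3926 -0.0481  0.    ] 0.046 grip fit dx dy z [-0.0008  0.0036  0.005 ]
blue [ 0.4585  0.2958 -0.1524 -0.    ] 0.049 grip fit dx dy z [0.     0.0043 0.0035]
white [ 0.5574  0.2775  0.4187 -0.    ] 0.053 grip fit dx dy z None
turn 0.023 d [-0.0654  0.7945  0.0302] p [ 0.4262 -0.3962  0.1409] tilt [ 0.003 -0.001 -1.   ]
```

View pics/top2.png

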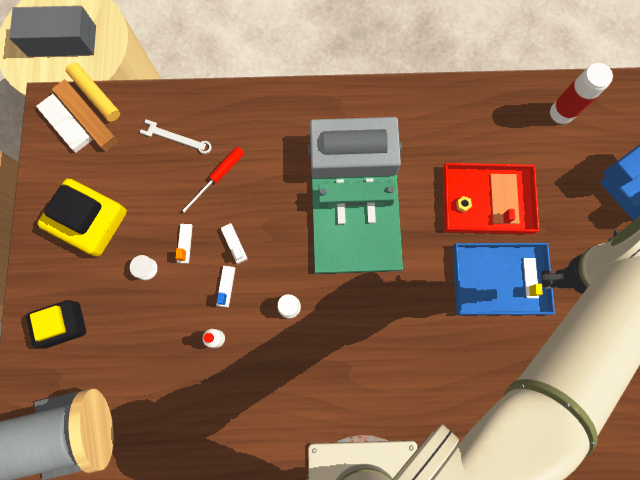

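The disturbance has happened: leaf 3 (blue) moved to (0.4585, 0.2958). Leaf 1 lies flat in the blue tray and orange is unmoved. Going for leaf 2.

Scaled: 0.038 m is 38, -0.003 m is -3, 0.023 rad is 0.46.

```bash
echo '[[0.04,[0,0,0],0.46],[0.04,[-3,38,0],0],[0.04,[-3,38,0],0],[0.04,[-3,38,0],0],[0.04,[-3,38,0],0],[0.04,[-3,38,0],0],[0.04,[-3,38,0],0],[0.04,[-3,38,0],0],[0.04,[-3,38,0],0],[0.04,[-3,38,0],0],[0.04,[-3,38,0],0]]' | python3 shift.py;echo '[[0.04,[-3,38,0],0],[0.04,[-3,38,0],0],[0.04,[-3,38,0],0],[0.04,[-3,38,0],0],[0.04,[-3,38,0],0],[0.04,[-3,38,0],0],[0.04,[-3,38,0],0],[0.04,[-3,38,0],0],[0.04,[-3,38,0],0],[0.04,[-3,38,0],0],[0.04,[-3,34,0],0],[0.04,[0,0,0],0]]' | python3 shift.py;echo '[[0.04,[0,0,0],0]]' | python3 shift.py; python3 d.py .5301 .394 .020 -.048
```

```text
t: 25.58
position: [0.4734, -0.0158, 0.1381]
orientation: [-0.08, -3.139, 0.0]
wrist_force: [0.7, -0.1, 0.3]
width: 0.04
gripper_force: 0.0
t: 26.58
position: [0.5247, 0.4018, 0.1364]
orientation: [-0.067, -3.137, -0.002]
wrist_force: [-1.3, 0.5, -0.9]
width: 0.0398
gripper_force: 0.0
t: 26.67
position: [0.5262, 0.396, 0.1366]
orientation: [-0.074, -3.138, 0.003]
wrist_force: [0.1, -0.7, -0.2]
width: 0.0402
gripper_force: 0.0
turn 0.001 d [-0.0043 -0.0016  0.1166] p [0.5262 0.396  0.1366] tilt [-0.003 -0.002 -1.   ]
```

```bash
echo '[[0.04,[-4.3,-1.6,20],0],[0.04,[0,0,35],0],[0.04,[0,0,30],0],[0.04,[0,0,20],0],[0.04,[0,0,8],0],[0.04,[0,0,0],0],[0.01,[0,0,0],0],[0.01,[0,0,0],0],[0.01,[0,0,0],0],[0.01,[0,0,0],0],[0.01,[0,0,0],0]]' | python3 shift.py 80; python3 d.py .5301 .394 .020 -.048; echo '[[0.01,[0,0,-15],0],[0.01,[0,0,-30],0],[0.01,[0,0,-30],0],[0.01,[0,0,-30],0],[0.01,[0,0,0],-1.02],[0.01,[0,0,0],0]]' | python3 shift.py; python3 d.py .505 -.006 .12 .004
```

```text
t: 27.58
position: [0.5332, 0.3929, 0.0281]
orientation: [0.078, 3.138, 0.003]
wrist_force: [-0.5, -1.4, 7.4]
width: 0.0117
gripper_force: 79.0
turn -0.002 d [0.0031 0.0009 0.0081] p [0.5332 0.3929 0.0281] tilt [ 0.002  0.002 -1.   ]
t: 28.08
position: [0.5331, 0.3932, 0.134]
orientation: [-0.005, 3.138, 0.005]
wrist_force: [0.8, -0.5, -0.7]
width: 0.0116
gripper_force: 78.2
turn -0.001 d [ 0.0298 -0.3991  0.0126] p [0.5331 0.3932 0.134 ] tilt [ 0.003  0.003 -1.   ]
```

Scaled: -0.034 m is -34, -0.025 m is -25.

```bash
echo '[[0.01,[3,-34,0],0],[0.01,[3,-34,0],0],[0.01,[3,-34,0],0],[0.01,[3,-34,0],0],[0.01,[3,-34,0],0],[0.01,[3,-34,0],0],[0.01,[3,-34,0],0],[0.01,[3,-34,0],0],[0.01,[3,-34,0],0],[0.01,[3,-34,0],0],[0.01,[0,-34,0],0],[0.01,[0,-25,0],0]]' | python3 shift.py 80;echo '[[0.01,[0,0,20],0],[0.01,[0,0,20],0],[0.01,[0,0,15],0],[0.01,[0,0,0],0],[0.01,[0,0,0],0]]' | python3 shift.py; python3 d.py .505 -.006 .050 .004
```

```text
t: 29.08
position: [0.5014, -0.0098, 0.1305]
orientation: [-0.004, -3.14, 0.0]
wrist_force: [0.2, -0.0, -0.8]
width: 0.0119
gripper_force: 78.3
t: 29.5
position: [0.5016, -0.0068, 0.0753]
orientation: [0.0, -3.139, 0.001]
wrist_force: [0.4, 0.0, -0.1]
width: 0.0118
gripper_force: 78.4
turn -0.004 d [-0.0035  0.0008  0.0253] p [ 0.5016 -0.0068  0.0753] tilt [-0.002 -0.001 -1.   ]
```

```bash
echo '[[0.01,[-3.5,0.8,15],-0.08],[0.01,[0,0,8],0],[0.01,[0,0,3],0],[0.01,[0,0,1],0],[0.01,[-12,0,0],0],[0.01,[-12,0,0],0],[0.01,[-12,0,0],0],[0.01,[-11,0,0],0],[0.01,[0,0,0],0],[0.01,[0,0,0],0]]' | python3 shift.py; python3 d.py .5596 -.0056 .0485 .004
```

```text
t: 30.33
position: [0.5532, -0.0057, 0.0495]
orientation: [-0.008, 3.141, -0.0]
wrist_force: [0.6, -0.4, -0.7]
width: 0.0117
gripper_force: 78.4
turn 0.001 d [-0.0064  0.0001  0.001 ] p [ 0.5532 -0.0057  0.0495] tilt [ 0. -0. -1.]
```

Scaled: -0.003 m is -3, -0.002 m is -2.

```bash
echo '[[0.01,[-3,0,1],0],[0.01,[-3,0,0],0],[0.01,[-2,0,0],0],[0.01,[-2,0,0],0],[0.01,[-2,0,0],0],[0.01,[0,0,0],0]]' | python3 shift.py; echo '[[0.01,[-2,0,0],0],[0.01,[-2,0,0],0],[0.01,[0,0,0],0],[0.01,[0,0,0],0]]' | python3 shift.py
```

```text
t: 30.83
position: [0.5654, -0.0055, 0.0482]
orientation: [-0.008, 3.141, 0.0]
wrist_force: [0.2, -0.7, -1.2]
width: 0.012
gripper_force: 78.4
t: 31.17
position: [0.5693, -0.0055, 0.0481]
orientation: [-0.008, 3.141, 0.0]
wrist_force: [1.6, -0.6, -0.2]
width: 0.012
gripper_force: 78.5
```

Leaf 2 is 10 mm past the pad face without resistance. I'll slide it on to confirm it fits.

```bash
echo '[[0.01,[-12,0,0],0],[0.01,[-12,0,0],0],[0.01,[-12,0,0],0],[0.01,[-8,0,0],0],[0.01,[0,0,0],0],[0.01,[0,0,0],0]]' | python3 shift.py; echo '[[0.01,[10,0,0],0],[0.01,[20,0,0],0],[0.01,[20,0,0],0],[0.01,[20,0,0],0],[0.01,[20,0,0],0],[0.01,[20,0,0],0],[0.01,[15,0,-10],0],[0.01,[0,0,-30],0],[0.01,[0,0,-30],0],[0.01,[0,0,-10],0],[0.01,[0,0,0],0]]' | python3 shift.py; python3 d.py .4298 -.3504 .11 -.027
```

```text
t: 31.67
position: [0.6133, -0.0054, 0.0481]
orientation: [-0.008, 3.141, -0.0]
wrist_force: [1.1, 0.2, 0.8]
width: 0.0119
gripper_force: 78.6
t: 32.58
position: [0.4891, -0.0058, 0.1306]
orientation: [-0.008, 3.137, 0.003]
wrist_force: [0.9, 0.3, -1.3]
width: 0.0118
gripper_force: 78.4
turn 0.032 d [ 0.0501 -0.3461  0.0197] p [ 0.4891 -0.0058  0.1306] tilt [ 0.005  0.002 -1.   ]
```

Leaf 2 fits, with under 2 N all the way. It goes into blue tray slot B.

Scaled: -0.035 m is -35, -0.03 m is -30, 0.032 rad is 0.64.

```bash
echo '[[0.01,[0,0,0],0.64],[0.01,[5,-35,0],0],[0.01,[5,-35,0],0],[0.01,[5,-35,0],0],[0.01,[5,-35,0],0],[0.01,[5,-35,0],0],[0.01,[5,-35,0],0],[0.01,[5,-35,0],0],[0.01,[5,-35,0],0],[0.01,[5,-35,0],0],[0.01,[3,-30,0],0]]' | python3 shift.py 80; echo '[[0.01,[0,0,10],0],[0.01,[0,0,20],0],[0.01,[0,0,10],0],[0.01,[0,0,0],0],[0.01,[0,0,0],0]]' | python3 shift.py; python3 d.py .4298 -.3504 .033 -.027
```

```text
t: 33.5
position: [0.4289, -0.3514, 0.1265]
orientation: [-0.044, -3.139, -0.001]
wrist_force: [0.0, 0.5, 0.1]
width: 0.012
gripper_force: 78.4
t: 33.92
position: [0.4302, -0.3488, 0.0872]
orientation: [-0.041, -3.139, -0.002]
wrist_force: [0.2, -0.3, -1.0]
width: 0.0118
gripper_force: 78.5
turn 0.001 d [ 0.0003 -0.0017  0.0542] p [ 0.4302 -0.3488  0.0872] tilt [-0.002  0.001 -1.   ]
```

```bash
echo '[[0.01,[0,-1,20],0],[0.01,[0,0,20],0],[0.01,[0,0,10],0],[0.01,[0,0,4],0],[0.01,[0,0,0],0],[0.026,[0,0,0],0],[0.026,[0,0,0],0],[0.026,[0,0,0],0],[0.026,[0,0,-30],0],[0.026,[0,0,-40],0],[0.04,[0,0,-30],0],[0.04,[0,0,0],0]]' | python3 shift.py
python3 - <<'E'
from vis import *
i=grab()
p=leaf(i,"blue",(226,286),0,-.15); g=tf([[-.03,0,0]],*p[:3])[0]; print(g); leaf(i,"white",(233,243),0,.4)
E
python3 d.py .4288 .3004 .12 -.152
```

```text
t: 34.92
position: [0.4333, -0.353, 0.1407]
orientation: [0.043, 3.133, -0.006]
wrist_force: [0.1, -0.6, -0.1]
width: 0.0399
gripper_force: 0.0
blue [ 0.4589  0.2956 -0.1545 -0.    ] 0.052 grip fit dx dy z [-0.0005  0.0056  0.0028]
[0.42925232 0.30026232 0.        ]
white [0.5571 0.2775 0.4171 0.    ] 0.053 grip fit dx dy z None
turn 0.125 d [0.1015 0.6435 0.0151] p [ 0.4317 -0.351   0.1357] tilt [ 0.003 -0.001 -1.   ]
```

```bash
echo '[[0.04,[0,0,0],2.5],[0.04,[6,38,0],0],[0.04,[6,38,0],0],[0.04,[6,38,0],0],[0.04,[6,38,0],0],[0.04,[6,38,0],0],[0.04,[6,38,0],0],[0.04,[6,38,0],0],[0.04,[6,38,0],0],[0.04,[6,38,0],0]]' | python3 shift.py;echo '[[0.04,[6,38,0],0],[0.04,[6,38,0],0],[0.04,[6,38,0],0],[0.04,[6,38,0],0],[0.04,[6,38,0],0],[0.04,[6,38,0],0],[0.04,[6,38,0],0],[0.04,[6,35,0],0],[0.04,[0,0,0],0],[0.04,[0,0,0],0]]' | python3 shift.py; python3 d.py .4275 .3005 .0275 -.153
```

```text
t: 35.85
position: [0.4281, -0.0025, 0.1334]
orientation: [-0.238, -3.132, 0.0]
wrist_force: [1.2, -0.9, 0.7]
width: 0.0399
gripper_force: 0.0
t: 36.68
position: [0.4259, 0.3021, 0.1327]
orientation: [-0.232, -3.131, 0.002]
wrist_force: [1.2, -1.1, -0.2]
width: 0.04
gripper_force: 0.0
turn 0.005 d [-0.002  -0.0012  0.1052] p [0.4259 0.3021 0.1327] tilt [-0.002 -0.001 -1.   ]
```

Scaled: 0.035 m is 35, 0.03 m is 30, 0.005 rad is 0.1.

```bash
echo '[[0.04,[-1.5,-1.2,20],0.1],[0.04,[0,0,35],0],[0.04,[0,0,30],0],[0.04,[0,0,14],0],[0.04,[0,0,5],0],[0.04,[0,0,0],0],[0.01,[0,0,0],0],[0.01,[0,0,0],0],[0.01,[0,0,0],0],[0.01,[0,0,0],0],[0.01,[0,0,0],0]]' | python3 shift.py 80; python3 d.py .4293 .3003 .0275 -.153; echo '[[0.01,[0,0,-15],0],[0.01,[0,0,-30],0],[0.01,[0,0,-30],0],[0.01,[0,0,-30],0],[0.01,[0,0,0],-1.6],[0.01,[0,0,0],-1.52],[0.01,[0,0,0],0]]' | python3 shift.py; python3 d.py .505 -.006 .12 .004
```

```text
t: 37.6
position: [0.4294, 0.2994, 0.0317]
orientation: [0.246, 3.13, 0.002]
wrist_force: [-1.0, -2.3, 6.7]
width: 0.0115
gripper_force: 78.9
turn -0.004 d [0.0002 0.0009 0.0042] p [0.4294 0.2994 0.0317] tilt [ 0.002  0.001 -1.   ]
t: 38.18
position: [0.4289, 0.2994, 0.1365]
orientation: [-0.004, 3.14, 0.003]
wrist_force: [-0.1, -0.3, -1.4]
width: 0.012
gripper_force: 78.4
turn -0.001 d [-0.0749 -0.3057  0.0161] p [0.4289 0.2994 0.1365] tilt [ 0.002  0.002 -1.   ]
```

```bash
echo '[[0.01,[-8,-34,0],0],[0.01,[-8,-34,0],0],[0.01,[-8,-34,0],0],[0.01,[-8,-34,0],0],[0.01,[-8,-34,0],0],[0.01,[-8,-34,0],0],[0.01,[-8,-34,0],0],[0.01,[-8,-34,0],0],[0.01,[-8,-34,0],0]]' | python3 shift.py 80;echo '[[0.01,[0,0,20],0],[0.01,[0,0,20],0],[0.01,[0,0,15],0],[0.01,[0,0,0],0],[0.01,[0,0,0],0]]' | python3 shift.py; python3 d.py .505 -.006 .0527 .004
```

```text
t: 38.93
position: [0.5003, -0.0087, 0.1355]
orientation: [0.006, 3.141, 0.001]
wrist_force: [1.2, 0.4, -1.4]
width: 0.0116
gripper_force: 78.4
t: 39.35
position: [0.4998, -0.0071, 0.08]
orientation: [-0.004, -3.14, 0.0]
wrist_force: [-0.3, 0.5, -1.5]
width: 0.0117
gripper_force: 78.5
turn -0.007 d [-0.0052  0.0011  0.0273] p [ 0.4998 -0.0071  0.08  ] tilt [-0.001 -0.    -1.   ]
```

```bash
echo '[[0.01,[-5.2,1.1,15],-0.14],[0.01,[0,0,8],0],[0.01,[0,0,3],0],[0.01,[0,0,1],0],[0.01,[-12,0,0],0],[0.01,[-12,0,0],0],[0.01,[-12,0,0],0],[0.01,[-10,0,0],0],[0.01,[0,0,0.5],0],[0.01,[0,0,0],0]]' | python3 shift.py; python3 d.py .5576 -.0056 .0522 .004
```

```text
t: 40.18
position: [0.5515, -0.0057, 0.053]
orientation: [-0.009, 3.141, -0.0]
wrist_force: [-1.2, 0.4, -1.2]
width: 0.0116
gripper_force: 78.5
turn 0.002 d [-0.0061  0.0001  0.0008] p [ 0.5515 -0.0057  0.053 ] tilt [ 0. -0. -1.]
```

Scaled: 0.0008 m is 0.8, -0.002 m is -2.

```bash
echo '[[0.01,[-2,0,0.8],0],[0.01,[-2,0,0],0],[0.01,[-2,0,0],0],[0.01,[-2,0,0],0],[0.01,[0,0,0],0]]' | python3 shift.py; echo '[[0.01,[-1,0,0],0],[0.01,[-1,0,0],0],[0.01,[-1,0,0],0],[0.01,[0,0,0],0],[0.01,[0,0,0],0]]' | python3 shift.py
```

```text
t: 40.6
position: [0.5598, -0.0055, 0.0519]
orientation: [-0.01, 3.141, 0.0]
wrist_force: [-0.2, -0.4, -0.7]
width: 0.0117
gripper_force: 78.5
t: 41.02
position: [0.5626, -0.0055, 0.0518]
orientation: [-0.01, 3.141, 0.0]
wrist_force: [0.8, 0.0, -0.0]
width: 0.0115
gripper_force: 78.6
```

Scaled: -0.002 m is -2.

```bash
echo '[[0.01,[-2,0,0],0],[0.01,[-2,0,0],0],[0.01,[-2,0,0],0],[0.01,[-2,0,0],0],[0.01,[0,0,0],0]]' | python3 shift.py; echo '[[0.01,[-2,0,0],0],[0.01,[-2,0,0],0],[0.01,[-2,0,0],0],[0.01,[0,0,0],0],[0.01,[0,0,0],0]]' | python3 shift.py
```

```text
t: 41.43
position: [0.571, -0.0055, 0.0518]
orientation: [-0.01, 3.141, -0.0]
wrist_force: [-0.7, 0.2, 0.8]
width: 0.0117
gripper_force: 78.6
t: 41.85
position: [0.5768, -0.0054, 0.0518]
orientation: [-0.01, 3.141, 0.0]
wrist_force: [0.2, -0.7, -0.0]
width: 0.0114
gripper_force: 78.5
```

Leaf 3 goes in too. I'll slide it further to confirm, then lay it in slot C and try leaf 4.

Scaled: -0.012 m is -12, -0.01 m is -10.

```bash
echo '[[0.01,[-12,0,0],0],[0.01,[-12,0,0],0],[0.01,[-10,0,0],0],[0.01,[0,0,0],0],[0.01,[0,0,0],0]]' | python3 shift.py; echo '[[0.01,[10,0,0],0],[0.01,[20,0,0],0],[0.01,[20,0,0],0],[0.01,[20,0,0],0],[0.01,[20,0,0],0],[0.01,[20,0,0],0],[0.01,[15,0,-10],0],[0.01,[0,0,-30],0],[0.01,[0,0,-30],0],[0.01,[0,0,-10],0],[0.01,[0,0,0],0]]' | python3 shift.py; python3 d.py .429 -.3064 .11 -.027
```

```text
t: 42.27
position: [0.6108, -0.0053, 0.0518]
orientation: [-0.01, 3.141, -0.0]
wrist_force: [1.5, 0.6, 1.0]
width: 0.0114
gripper_force: 78.6
t: 43.18
position: [0.4865, -0.0059, 0.1343]
orientation: [-0.01, 3.137, 0.002]
wrist_force: [0.8, -0.3, -1.7]
width: 0.0115
gripper_force: 78.5
turn 0.033 d [ 0.0495 -0.302   0.0235] p [ 0.4865 -0.0059  0.1343] tilt [ 0.005  0.002 -1.   ]
```

```bash
echo '[[0.01,[0,0,0],0.66],[0.01,[5,-33,0],0],[0.01,[5,-33,0],0],[0.01,[5,-33,0],0],[0.01,[5,-33,0],0],[0.01,[6,-33,0],0],[0.01,[6,-33,0],0],[0.01,[6,-34,0],0],[0.01,[6,-34,0],0],[0.01,[6,-34,0],0]]' | python3 shift.py 80; echo '[[0.01,[0,0,10],0],[0.01,[0,0,20],0],[0.01,[0,0,10],0],[0.01,[0,0,0],0],[0.01,[0,0,0],0]]' | python3 shift.py; python3 d.py .429 -.3064 .037 -.027
```

```text
t: 44.02
position: [0.4259, -0.3056, 0.1303]
orientation: [-0.042, -3.14, -0.001]
wrist_force: [1.9, 0.3, -0.1]
width: 0.0117
gripper_force: 78.5
t: 44.43
position: [0.4268, -0.3039, 0.0909]
orientation: [-0.041, -3.139, -0.001]
wrist_force: [0.6, -0.2, -1.0]
width: 0.0119
gripper_force: 78.6
turn 0.001 d [-0.0024 -0.0025  0.0539] p [ 0.4268 -0.3039  0.0909] tilt [-0.002  0.001 -1.   ]
```

Scaled: -0.03 m is -30, -0.04 m is -40.

```bash
echo '[[0.01,[-2.4,-2.5,20],0],[0.01,[0,0,20],0],[0.01,[0,0,10],0],[0.01,[0,0,3.5],0],[0.01,[0,0,0],0],[0.026,[0,0,0],0],[0.026,[0,0,0],0],[0.026,[0,0,0],0],[0.026,[0,0,-30],0],[0.026,[0,0,-40],0],[0.04,[0,0,-30],0],[0.04,[0,0,0],0]]' | python3 shift.py
python3 - <<'E'
from vis import *
i=grab(); p=leaf(i,"white",(233,243),0,.4); print(tf([[-.03,0,0]],*p[:3])[0])
q,e=fit(i,leafboxes("white"),"leaf",p,r=45); print("two views",q.round(4),round(e,3))
E
python3 d.py .5290 .2650 .12 .417
```

```text
t: 45.43
position: [0.4325, -0.3093, 0.1448]
orientation: [0.043, 3.132, -0.005]
wrist_force: [0.6, -1.2, 0.4]
width: 0.0398
gripper_force: 0.0
white [0.5571 0.2775 0.4171 0.    ] 0.053 grip fit dx dy z None
[0.5296745  0.26533744 0.        ]
two views [0.5563 0.2768 0.4201 0.0041] 0.164
turn -0.444 d [-0.3216  0.4837  0.02  ] p [ 0.4308 -0.3075  0.14  ] tilt [ 0.004 -0.001 -1.   ]
```

```bash
echo '[[0.04,[0,0,0],-2.22],[0.04,[0,0,0],-2.22],[0.04,[0,0,0],-2.22],[0.04,[0,0,0],-2.22],[0.04,[-20,30.2,0],0],[0.04,[-20,30.2,0],0],[0.04,[-20,30.2,0],0],[0.04,[-20,30.2,0],0],[0.04,[-20,30.2,0],0],[0.04,[-20,30.2,0],0],[0.04,[-20,30.2,0],0],[0.04,[-20,30.2,0],0]]' | python3 shift.py;echo '[[0.04,[-20,30.2,0],0],[0.04,[-20,30.2,0],0],[0.04,[-20,30.2,0],0],[0.04,[-20,30.2,0],0],[0.04,[-20,30.2,0],0],[0.04,[-20,30.2,0],0],[0.04,[-20,30.2,0],0],[0.04,[-20,30.2,0],0],[0.04,[0,0,0],0],[0.04,[0,0,0],0]]' | python3 shift.py; python3 d.py .528 .2646 .031 .417
```

```text
t: 46.53
position: [0.4824, -0.0205, 0.1373]
orientation: [0.624, -3.077, -0.001]
wrist_force: [2.0, -0.9, 1.2]
width: 0.0398
gripper_force: 0.0
t: 47.37
position: [0.5351, 0.2648, 0.1365]
orientation: [0.629, -3.075, -0.001]
wrist_force: [0.5, -1.1, 0.9]
width: 0.0397
gripper_force: 0.0
turn -0.013 d [0.0063 0.0026 0.1056] p [0.5351 0.2648 0.1365] tilt [-0.003 -0.    -1.   ]
```

Scaled: 0.035 m is 35, 0.03 m is 30, -0.013 rad is -0.26.

```bash
echo '[[0.04,[6.3,2.6,20],-0.26],[0.04,[0,0,35],0],[0.04,[0,0,30],0],[0.04,[0,0,14],0],[0.04,[0,0,5],0],[0.04,[0,0,0],0],[0.01,[0,0,0],0],[0.01,[0,0,0],0],[0.01,[0,0,0],0],[0.01,[0,0,0],0],[0.01,[0,0,0],0]]' | python3 shift.py 90; python3 d.py .5297 .2653 .03 .417; echo '[[0.01,[0,0,-15],0],[0.01,[0,0,-30],0],[0.01,[0,0,-30],0],[0.01,[0,0,-30],0],[0.01,[0,0,0],2.1],[0.01,[0,0,0],2.1],[0.01,[0,0,0],2.1],[0.01,[0,0,0],2],[0.01,[0,0,0],0]]' | python3 shift.py; python3 d.py .495 -.006 .12 .004
```

```text
t: 48.28
position: [0.5304, 0.2627, 0.0357]
orientation: [-0.643, 3.073, 0.002]
wrist_force: [-1.1, -0.5, 7.0]
width: 0.0116
gripper_force: 73.8
turn -0.004 d [-0.0004  0.0026  0.0057] p [0.5304 0.2627 0.0357] tilt [ 0.002  0.001 -1.   ]
t: 49.03
position: [0.5295, 0.2626, 0.1396]
orientation: [-0.01, -3.142, -0.001]
wrist_force: [-0.6, 0.2, -1.1]
width: 0.012
gripper_force: 73.1
turn -0.011 d [ 0.0356 -0.2684  0.0194] p [0.5295 0.2626 0.1396] tilt [-0.     0.001 -1.   ]
```

Scaled: -0.034 m is -34, -0.03 m is -30, -0.011 rad is -0.22.

```bash
echo '[[0.01,[4,-34,0],-0.22],[0.01,[5,-34,0],0],[0.01,[5,-34,0],0],[0.01,[5,-34,0],0],[0.01,[5,-34,0],0],[0.01,[4,-34,0],0],[0.01,[4,-34,0],0],[0.01,[4,-30,0],0],[0.01,[0,0,0],0]]' | python3 shift.py 90;echo '[[0.01,[0,0,20],0],[0.01,[0,0,20],0],[0.01,[0,0,15],0],[0.01,[0,0,0],0],[0.01,[0,0,0],0]]' | python3 shift.py; python3 d.py .505 -.006 .0567 .004
```

```text
t: 49.78
position: [0.4947, -0.0126, 0.1395]
orientation: [0.007, -3.142, 0.002]
wrist_force: [-0.8, -0.9, -0.9]
width: 0.0116
gripper_force: 73.1
t: 50.2
position: [0.4952, -0.0057, 0.0841]
orientation: [0.017, -3.14, -0.0]
wrist_force: [-0.4, 0.3, -1.4]
width: 0.0115
gripper_force: 73.2
turn 0.007 d [-0.0099 -0.0004  0.0274] p [ 0.4952 -0.0057  0.0841] tilt [-0.002  0.    -1.   ]
```

Scaled: 0.015 m is 15, -0.012 m is -12, 0.007 rad is 0.14.

```bash
echo '[[0.01,[-10,0,15],0.14],[0.01,[0,0,8],0],[0.01,[0,0,3],0],[0.01,[0,0,1],0],[0.01,[-12,0,0],0],[0.01,[-12,0,0],0],[0.01,[-12,0,0],0],[0.01,[-10,0,0.5],0],[0.01,[0,0,0],0],[0.01,[0,0,0],0]]' | python3 shift.py; python3 d.py .5576 -.0056 .0562 .004
```

```text
t: 51.03
position: [0.5515, -0.0056, 0.0571]
orientation: [0.003, -3.141, -0.001]
wrist_force: [-0.7, -0.2, -1.4]
width: 0.0113
gripper_force: 73.2
turn -0.002 d [-0.0061 -0.      0.0009] p [ 0.5515 -0.0056  0.0571] tilt [-0.  0. -1.]
```

```bash
echo '[[0.01,[-2,0,0.5],0],[0.01,[-2,0,0],0],[0.01,[-2,0,0],0],[0.01,[-1,0,0],0],[0.01,[0,0,0],0]]' | python3 shift.py; echo '[[0.01,[-1,0,0],0],[0.01,[-1,0,0],0],[0.01,[-1,0,0],0],[0.01,[0,0,0],0],[0.01,[0,0,0],0]]' | python3 shift.py
```

```text
t: 51.45
position: [0.5584, -0.0056, 0.0561]
orientation: [0.003, -3.141, -0.001]
wrist_force: [-1.1, -0.1, -0.7]
width: 0.0113
gripper_force: 73.2
t: 51.87
position: [0.5585, -0.0055, 0.0557]
orientation: [0.003, -3.135, -0.001]
wrist_force: [-15.8, 0.8, 11.6]
width: 0.0115
gripper_force: 74.8
```

Leaf 4 stops dead at the pad face (TCP x 0.5585, about 16 N, level), so leaf 3 is the right one. Leaf 4 goes to slot D.

Scaled: -0.03 m is -30, 0.025 m is 25.

```bash
echo '[[0.01,[0,0,0],0],[0.01,[0,0,0],0],[0.01,[0,0,0],0],[0.01,[10,0,0],0],[0.01,[20,0,-5],0],[0.01,[25,0,-15],0],[0.01,[15,0,-30],0],[0.01,[15,0,-30],0],[0.01,[0,0,0],0]]' | python3 shift.py; python3 d.py .4302 -.2624 .11 -.027
```

```text
t: 52.62
position: [0.4773, -0.0059, 0.1413]
orientation: [-0.002, 3.135, 0.003]
wrist_force: [2.7, -0.4, -0.6]
width: 0.0114
gripper_force: 73.2
turn 0.028 d [ 0.0404 -0.2578  0.0305] p [ 0.4773 -0.0059  0.1413] tilt [ 0.006  0.002 -1.   ]
```

```bash
echo '[[0.01,[0,0,0],0.56],[0.01,[5,-32,0],0],[0.01,[5,-32,0],0],[0.01,[5,-32,0],0],[0.01,[5,-32,0],0],[0.01,[5,-32,0],0],[0.01,[5,-32,0],0],[0.01,[5,-32,0],0],[0.01,[5,-34,0],0],[0.01,[0,0,0],0]]' | python3 shift.py 90; echo '[[0.01,[0,0,15],0],[0.01,[0,0,20],0],[0.01,[0,0,10],0],[0.01,[0,0,0],0],[0.01,[0,0,0],0]]' | python3 shift.py; python3 d.py .4302 -.2624 .041 -.027
```

```text
t: 53.45
position: [0.4276, -0.2695, 0.1364]
orientation: [0.053, 3.141, -0.004]
wrist_force: [-1.1, -0.1, -0.3]
width: 0.0117
gripper_force: 73.2
t: 53.87
position: [0.4296, -0.2625, 0.091]
orientation: [-0.041, -3.14, -0.001]
wrist_force: [0.1, 0.5, -1.1]
width: 0.0116
gripper_force: 73.2
turn 0.001 d [-0.0006  0.0001  0.05  ] p [ 0.4296 -0.2625  0.091 ] tilt [-0.001  0.    -1.   ]
```

```bash
echo '[[0.01,[0,0,20],0],[0.01,[0,0,20],0],[0.01,[0,0,8],0],[0.01,[0,0,1.5],0],[0.01,[0,0,0],0],[0.026,[0,0,0],0],[0.026,[0,0,0],0],[0.026,[0,0,0],0],[0.026,[0,0,-30],0],[0.026,[0,0,-40],0],[0.026,[0,0,-30],0]]' | python3 shift.py; echo '[[0.026,[0,40,0],0],[0.026,[0,40,0],0],[0.026,[0,40,0],0],[0.026,[0,40,0],0],[0.026,[0,40,0],0],[0.026,[0,40,0],0],[0.026,[0,40,0],0],[0.026,[0,0,0],0]]' | python3 shift.py
python3 - <<'E'
from vis import *
i=grab(); T=tf
for c,y in(("yellow",-.066),("orange",-.022),("blue",.022),("white",.066)):
    w=tf([[0,y,.015]],.4584,-.3292,-.027)[0]; leaf(i,c,proj("top",w)[0],.005,-.027)
cv2.imwrite("pics/tr.png",cv2.resize(i["top"][150:330,430:570],None,fx=3.3,fy=3.3,interpolation=2)[:,:,::-1])
E
python3 d.py .429 -.3064 .12 -.027
```

```text
t: 54.78
position: [0.4299, -0.2631, 0.1442]
orientation: [0.042, 3.141, -0.0]
wrist_force: [0.2, -0.7, -0.3]
width: 0.0259
gripper_force: 0.0
t: 55.45
position: [0.4373, 0.0247, 0.1425]
orientation: [0.027, 3.14, 0.004]
wrist_force: [0.4, 0.3, 0.1]
width: 0.0262
gripper_force: 0.0
yellow [ 0.4711 -0.4154  0.0899  0.005 ] 0.829 grip fit dx dy z [-0.0137  0.0255  0.0063]
orange [ 0.4766 -0.3675  0.1522  0.005 ] 0.867 grip fit dx dy z [-0.0178  0.0143  0.0042]
blue [ 0.4254 -0.3252  0.1447  0.005 ] 0.864 grip fit dx dy z [-0.0133 -0.0155 -0.0198]
white [ 0.4311 -0.2976  0.4874  0.005 ] 0.829 grip fit dx dy z None
turn 0.004 d [-0.0004 -0.3251  0.0221] p [0.4373 0.0186 0.1422] tilt [ 0.001  0.001 -1.   ]
```

View pics/tr.png

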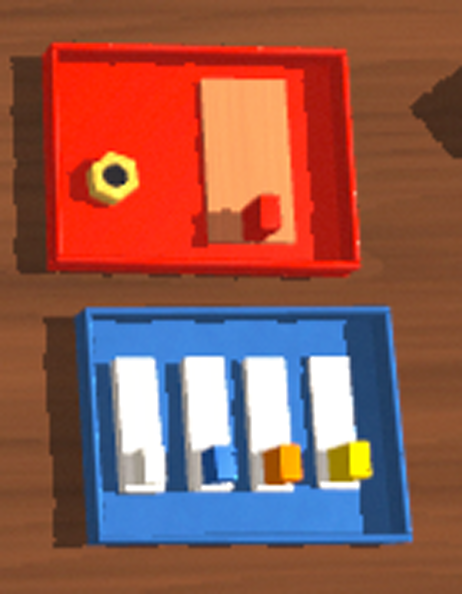

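The crop shows the plate and nut lying in the red tray, and all four leaves flat in the blue tray with grips up. The blue bar's centre is at crop (208,423). Taking leaf 3 back.

Units first: shifts go in mm and turns go in units of 0.05 rad. So -0.036 m is -36, 0.02 m is 20.

```bash
python3 -c "
from vis import *
print(onplane('top',(430+207.7/3.3-.3,150+423.5/3.3-.3),.019), tf([[0,.022,0]],.4584,-.3292,-.027))"; echo '[[0.026,[0,-36,0],0],[0.026,[0,-36,0],0],[0.026,[0,-36,0],0],[0.026,[0,-36,0],0],[0.026,[0,-36,0],0],[0.026,[0,-36,0],0],[0.026,[0,-36,0],0],[0.026,[0,-36,0],0],[0.026,[0,-36,0],0],[0.026,[0,0,20],0],[0.026,[0,0,20],0],[0.026,[0,0,0],0]]' | python3 shift.py; python3 d.py .428 -.3064 .035 -.027
```

```text
[ 0.45846802 -0.30714181  0.019     ] [[ 0.45899393 -0.30720802  0.        ]]
t: 56.55
position: [0.4258, -0.3075, 0.0987]
orientation: [-0.046, -3.136, -0.002]
wrist_force: [-0.5, 1.1, -1.6]
width: 0.0258
gripper_force: 0.0
turn -0.002 d [-0.0025  0.001   0.0637] p [ 0.4258 -0.3075  0.0987] tilt [-0.005  0.002 -1.   ]
```

```bash
echo '[[0.026,[0,1,30],0],[0.026,[0,0,20],0],[0.026,[0,0,12],0],[0.026,[0,0,2],0],[0.026,[0,0,0],0],[0.01,[0,0,0],0],[0.01,[0,0,0],0],[0.01,[0,0,0],0],[0.01,[0,0,0],0]]' | python3 shift.py 80; echo '[[0.01,[0,0,-20],0],[0.01,[0,0,-30],0],[0.01,[0,0,-30],0],[0.01,[0,0,-25],-0.62],[0.01,[0,0,0],0]]' | python3 shift.py; python3 d.py .5 -.006 .12 .004
```

```text
t: 57.3
position: [0.4293, -0.3063, 0.0391]
orientation: [0.041, 3.14, -0.001]
wrist_force: [-2.2, -0.6, 7.0]
width: 0.0117
gripper_force: 76.7
t: 57.72
position: [0.4311, -0.3073, 0.1482]
orientation: [-0.01, 3.134, -0.004]
wrist_force: [0.4, -0.4, 0.0]
width: 0.0116
gripper_force: 76.0
turn 0.002 d [-0.0699  0.3011  0.0279] p [ 0.4311 -0.3073  0.1482] tilt [ 0.008 -0.003 -1.   ]
```

Scaled: 0.034 m is 34, 0.03 m is 30.

```bash
echo '[[0.01,[-7,30,0],0],[0.01,[-7.5,34,0],0],[0.01,[-7.5,34,0],0],[0.01,[-7.5,34,0],0],[0.01,[-7.5,34,0],0],[0.01,[-7.5,34,0],0],[0.01,[-7.5,34,0],0],[0.01,[-7.5,34,0],0],[0.01,[-7.5,34,0],0],[0.01,[0,0,0],0]]' | python3 shift.py 80;echo '[[0.01,[0,0,30],0],[0.01,[0,0,25],0],[0.01,[0,0,15],0],[0.01,[0,0,0],0],[0.01,[0,0,0],0]]' | python3 shift.py; python3 d.py .505 -.006 .0551 .004
```

```text
t: 58.55
position: [0.4951, 0.0043, 0.1428]
orientation: [-0.021, 3.141, 0.005]
wrist_force: [0.4, 0.4, -0.5]
width: 0.0117
gripper_force: 76.1
t: 58.97
position: [0.4939, -0.0036, 0.0726]
orientation: [0.007, -3.14, -0.0]
wrist_force: [0.9, 0.6, -0.5]
width: 0.0118
gripper_force: 76.1
turn 0.001 d [-0.0112 -0.0025  0.0175] p [ 0.4939 -0.0036  0.0726] tilt [-0.001  0.    -1.   ]
```

Scaled: -0.012 m is -12, -0.011 m is -11.

```bash
echo '[[0.01,[-11,-2.5,9],0],[0.01,[0,0,6],0],[0.01,[0,0,2],0],[0.01,[-12,0,0],0],[0.01,[-12,0,0],0],[0.01,[-12,0,0],0],[0.01,[-8,0,0.5],0],[0.01,[0,0,0],0],[0.01,[0,0,0],0]]' | python3 shift.py; python3 d.py .6195 -.0056 .0546 .004
```

```text
t: 59.72
position: [0.549, -0.0055, 0.0553]
orientation: [0.007, -3.141, -0.001]
wrist_force: [-0.8, -0.4, -2.1]
width: 0.0115
gripper_force: 76.0
turn 0.001 d [-0.0705 -0.0004  0.0006] p [ 0.549  -0.0055  0.0553] tilt [-0.001  0.    -1.   ]
```

Scaled: -0.01 m is -10, -0.006 m is -6.

```bash
echo '[[0.01,[-4,0,0.7],0],[0.01,[-4,0,0],0],[0.01,[-6,0,0],0],[0.01,[-10,0,0],0],[0.01,[0,0,0],0]]' | python3 shift.py; echo '[[0.01,[-12,0,0],0],[0.01,[-12,0,0],0],[0.01,[-10,0,0],0],[0.01,[-6,0,0],0],[0.01,[-3,0,0],0],[0.01,[-2,0,0],0],[0.01,[0,0,0],0]]' | python3 shift.py
```

```text
t: 60.13
position: [0.5748, -0.0052, 0.0546]
orientation: [-0.008, 3.141, 0.001]
wrist_force: [0.4, 0.1, -1.1]
width: 0.0116
gripper_force: 76.0
t: 60.72
position: [0.6181, -0.0052, 0.0543]
orientation: [0.007, -3.141, -0.001]
wrist_force: [0.4, 0.0, -0.9]
width: 0.0117
gripper_force: 76.1
```

```bash
echo '[[0.01,[-2,0,0],0],[0.01,[-1,0,0],0],[0.01,[-1,0,0],0],[0.01,[0,0,0],0],[0.01,[0,0,0],0]]' | python3 shift.py; python3 d.py .6206 -.0056 .0543 .004
```

```text
t: 61.13
position: [0.6197, -0.0052, 0.0543]
orientation: [0.007, -3.136, -0.001]
wrist_force: [-13.0, -0.7, 9.3]
width: 0.0116
gripper_force: 83.1
turn 0.001 d [-0.0009 -0.0004 -0.    ] p [ 0.6197 -0.0052  0.0543] tilt [-0.006  0.001 -1.   ]
```

Scaled: 0.004 m is 4, 0.0025 m is 2.5.

```bash
echo '[[0.01,[2.5,0,0],0],[0.026,[0,0,0],0],[0.03,[0,0,0],0],[0.03,[4,0,0],0],[0.03,[0,0,0],0],[0.01,[0,0,0],0],[0.01,[0,0,0],0],[0.01,[0,0,0],0],[0.01,[0,0,0],0]]' | python3 shift.py 60; echo '[[0.01,[-2,0,0],0],[0.01,[-2,0,0],0],[0.01,[-1,0,0],0],[0.01,[-1,0,0],0],[0.01,[0,0,0],0]]' | python3 shift.py; echo '[[0.01,[2.5,0,0],0],[0.03,[0,0,0],0],[0.03,[0,0,0],0],[0.04,[0,0,0],0],[0.04,[0,0,-10],0],[0.04,[0,0,-40],0],[0.04,[0,0,-40],0],[0.04,[30,0,-20],0],[0.04,[40,0,0],0],[0.04,[40,0,0],0],[0.04,[40,0,0],0],[0.04,[40,0,0],0]]' | python3 shift.py
python3 - <<'E'
from vis import *
i=grab()
cv2.imwrite("pics/fin.png",cv2.resize(np.hstack([i["top"][150:320,300:560],i["scene"][190:360,220:330]]),None,fx=2.1,fy=2.1,interpolation=2)[:,:,::-1])
print(fit(i,[box(-.012,.012,-.007,.007,.014,.045)],"blue",[.6206,-.0056,.004,.02],r=20,free_z=False,views=("top",)))
E
```

```text
t: 61.88
position: [0.6158, -0.0052, 0.0546]
orientation: [0.008, -3.141, -0.001]
wrist_force: [-1.6, 0.3, 4.1]
width: 0.0121
gripper_force: 59.3
t: 62.3
position: [0.6179, -0.0052, 0.0545]
orientation: [0.007, -3.132, -0.002]
wrist_force: [-23.5, 0.6, 22.2]
width: 0.0119
gripper_force: 61.7
t: 63.3
position: [0.4278, -0.0063, 0.1649]
orientation: [-0.008, 3.141, 0.001]
wrist_force: [-0.9, 1.1, 1.2]
width: 0.0396
gripper_force: 0.0
(array([ 0.62110699, -0.00492428, -0.04172438,  0.02      ]), np.float64(0.1945525725519863))
```

View pics/fin.png

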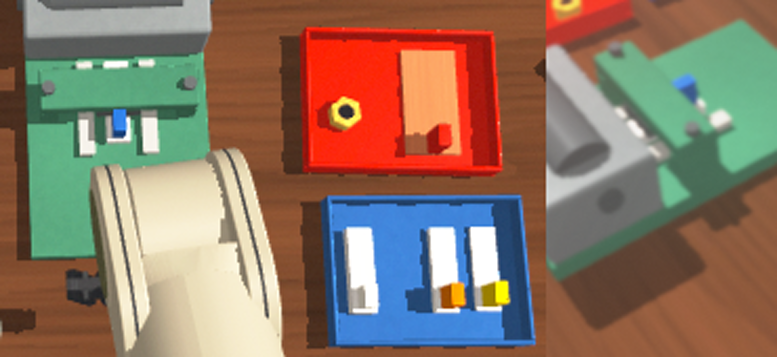

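The blue grip sits at x = 0.6211 (0.6206 when fully home), up against the pad. Leaves 1, 2 and 4 lie flat in the blue tray, and the plate and nut are in the red tray. Nothing is touching the robot, so I'm handing in.

```bash
echo '[[0.04,[0,0,0],0],[0.04,[0,0,0],0],[0.04,[0,0,0],0]]' | python3 shift.py; python3 -c "
from plant import manip; print(manip.sign_off())"
```

```text
t: 63.65
position: [0.4305, -0.0061, 0.165]
orientation: [-0.007, 3.141, 0.0]
wrist_force: [-0.0, 0.3, -0.2]
width: 0.0402
gripper_force: 0.0
the job is handed in; nothing more can be done
None
```

The job is handed in after 64 s (no verdict came back): leaf 3 (blue) is fully home under the pad, leaf 4 (white) having stopped against it; leaves 1, 2 and 4 lie flat in the blue tray, and the wear plate and the one nut are in the red tray.

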